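# Set the click stop of a fit-up jig to its third notch and slide the blank home

### The arm

A 7-joint arm with a two-finger parallel gripper is mounted at the origin on the work surface; the furniture and walls round the work are solid. World frame = base frame: x ahead of the robot, y to its left, z up, the work surface at z = 0. Lengths are in m, angles in rad, forces in N, time in s.
With the tool pointing down it reaches from about 0.4 to 0.85 m from the base axis. Payload 10.4 kg.
Tool frame: the origin (TCP) lies between the finger pads; the fingertips stand 8 mm ahead of it and the grasp point (between the pads) lies 11 mm behind it; z points along the fingers, x is the direction in which the jaws open and shut, and the axes are right-handed (so a half turn about z gives the same grasp; the last joint's range is limited). The gripper opens to 87 mm and grips with 3 to 60 N. Pads are 19 mm wide; open, the fingers measure 117 mm over their backs; the gripper's body (75 mm by 190 mm) begins 51 mm behind the grasp point.
Start: joints at [1.131, 0.332, -0.065, 1.46, 0.022, 1.35, -0.088], TCP at [0.253, -0.572, 0.231] pointing down, gripper open.
Joint ranges: [-2.6, 2.6], [-0.5, 2.12], [-1.47, 1.34], [0.16, 2.42], [-1.27, 4.41], [0.06, 2.06], [-2.6, 2.6]. Speed limits (rad/s): [2.22, 2.22, 2.79, 2.79, 3.14, 3.14, 3.14].

### API

Orientations are given as a unit quaternion [x, y, z, w].
In Python, from bench import r, viewer gives the robot as it stands.
- The arm moves only by the tool apply_moves, never from a script. Its argument "increments" is a list of rows, each an object with "grip": the closure in counts, from 0 (fully open) to 255 (shut); "xyz": the shift along the tool's x, y, z in mm, a list of three; "rotation": the turn, a rotation vector about the tool's x, y, z in degrees, a list of three. A call has 1 to 5 rows; each row is the pose to reach, as a shift and turn from the pose measured when the call began, along the tool's axes at that moment; what a row does not reach only later rows make up. A row lasts 1/8 s, in which the tool goes at most 62.5 mm and 10.7 degrees, less where a joint would pass 70% of its speed; a pose out of reach is approached as far as the arm can. A call with a gripper value outside its range is refused whole. The fingers move at their own pace and stop on an object; "squeeze" is the grip in N (left out, the last holds). Time passes only in rows, so rows that repeat a pose let the fingers close. It gives the time, the measured TCP pose, the force and the opening at its end, in the units of the state.
- r.read_state(): the state, without advancing time (a new reading comes with each control period).
- viewer.camera(name): name is "scene" or "top" or "wrist"; returns a dict with "img" (480x640x3 uint8, blue, green, red), "range_z" (480x640 float32, m along the optical axis (not along the pixel's ray), 0 where there is no reading), "vertical_fov" (degrees; the focal length in pixels is half the picture's height over the tangent of half this angle, whatever the lens; pixels are square), "cx", "cy" (the principal point, pixels), "D" ([k1, k2, p1, p2, k3] as OpenCV has them; the pictures are not rectified), "rvec" (rotation vector, rad) and "tvec" (3), from world to camera coordinates, as OpenCV has them. Camera axes: x right, y down, z forward; pixel columns grow to the right and rows downward; lengths in m; the calibration is good to about 2 mm. A picture is of the moment at which its call begins.
- r.close_job(): hands the job in, once; it reports no verdict.
The state is a dict: "time": time; "joint_positions": joint angles; "joint_vel": joint speeds; "joint_torque": joint torques, N m; "ee_pos": TCP position; "eef_rot": TCP orientation; "ft_force": force on the tool from outside, world axes, zero at the start; "torque": the same for the moment, N m; "width": finger opening in m.
Only numpy, scipy, OpenCV 4.12 (cv2) and the standard library are available. Lean on these libraries where they do the work, as an engineer would, in place of code of your own. Each camera call takes 0.05 s, during which the arm holds its last target.

### The job

On the fit-up jig, push the click stop's thumb lever out from its parked end, counting the clicks, and leave it in the third notch without running past it. Then push the steel blank that lies in the jig's lane along the lane until it sits flush against the stop, gently enough that the stop stays in its notch. Do not lift the blank, and leave the other things on the bench where they are.

Things in the scene. Friction and masses are not known exactly. Their poses are not given: they have to be found in the camera images.
- jig: Fit-up jig bolted to the table: steel base plate 200 mm (x) by 360 mm (y), 12 mm thick; origin at the centre of its underside. Its y axis runs along rail and lane: the click stop travels to +y from its parked end, the blank is pushed to -y. The rail (x = 58 mm, y -158 to 46) has end blocks 38 mm high; two nuts lie on the base behind the fence
- lane_mid (a point): Middle of the jig's lane, on the base's top (12 mm above the table). The lane is 63 mm wide (jig x) and 300 mm long (jig y), open at both ends, between a fence (+x side) and a front guide (-x side), strips 10 to 12 mm wide that stand 8 mm above the base. Axes as the jig's
- v_locator (a point): Point on the lane's centre line below the V-shaped bar locator, a fixed arm on a post behind the fence that reaches over the lane, 54 mm wide in jig y and from this point to 64 mm on its +x side; underside at this height, 40 mm above the table, top 54 to 57 mm. The blank passes below it
- click_stop (a joint): Travel (m) of the click stop, a carriage on the rail with a lever and an arm into the lane, along jig +y; 0 = parked. Free to 10 mm (starts there), then a spring roller climbs half-round teeth, 14 N each: crests at 18, 34, 50, 66 mm; it snaps into the notches at 26 (first), 42, 58 (third), 74 mm and stays there against pushes below about 12 N
- lever_push (a point): Centre of the lever face to push on, on the thumb lever of the click stop: the upright lever is 26 mm wide (jig x), 8 mm thick (jig y) and stands up to 104 mm above the table; this point lies on its face towards jig -y, 82 mm above the table. The face is free from 62 mm up. Axes as the jig's
- stop_face (a point): Centre of the face of the stop's nose that the blank comes to lie against, in the middle of the lane, 19 mm above the table; moves with the click stop. The face looks to jig +y, is 57 mm wide and reaches from 14 to 34 mm above the table. Axes as the jig's
- blank_center (a point): Centre of the loose steel blank in the lane, 60 mm wide (its x) by 88 mm long (its y) by 14 mm thick, about 0.42 kg, lying flat on the base (underside 12, top 26 mm above the table); its axes lie within a few degrees of the jig's
- blank_push (a point): Middle of the blank's far end face, towards jig +y, 44 mm from its centre, 19 mm above the table: the end to push on
- blank_end (a point): Middle of the blank's leading end face, towards jig -y, 44 mm from its centre, 19 mm above the table: the end that goes against the stop
- blank_spare: Bystander: spare steel blank like the one in the lane (60 by 88 by 14 mm), flat on the table beyond the jig's -y end; origin at the centre of its underside
- blank_top: Bystander: another such blank, stacked on the first one
- finished: Bystander: finished part, an upright 26 mm round bar 134 mm high on a 95 by 60 mm plate, behind the jig; origin under the plate's centre
- nut_a: Bystander: hex nut, 30 mm across, 16 mm high, on the jig's base behind the fence
- nut_b: Bystander: a second such nut beside it, nearer the base's +y end
- soapstone: Bystander: slim soapstone holder, 125 mm long, 11 mm thick, on the table in front of the jig
- magnet: Bystander: triangular welding magnet, 77 by 110 by 24 mm, flat on the table beyond the jig's +y end
Mind the look-alikes: they are no part of the job. What is shaped like the part that bears blank_center but green or orange is not meant.

How it is judged:
On the way:
1. the click stop rests in its third notch, let go, and the blank is not yet at it (value of joint click_stop between 0.054 and 0.062 m and velocity of joint click_stop between -0.01 and 0.01 m/s and contact force between each of the arm, the fingers and click_stop below 0.3 N and y of blank_end in the frame of stop_face above 0.01 m), for 0.3 s.
At the end, for the whole second after the job is handed in: The click stop rests in its third notch (58 mm travel, within 4 mm) and the blank lies flat in the lane with its end against the stop's face: gap under 2 mm, in line with the lane within 0.03 rad (value of joint click_stop between 0.054 and 0.062 m and velocity of joint click_stop between -0.01 and 0.01 m/s and y of blank_end in the frame of stop_face between -0.002 and 0.002 m and angle between the y axis of blank_center and the y axis of jig, either way round below 0.03 rad and height (world z) of blank_center below 0.022 m and angle between blank_center's own z axis and vertical below 0.05 rad and x of blank_center in the frame of jig between -0.038 and -0.029 m); the robot touches nothing.
It fails at once if the click stop runs past its third notch over the next tooth (value of joint click_stop above 0.067 m).
It fails at once if the blank is lifted or tipped (height (world z) of blank_center above 0.026 m or angle between blank_center's own z axis and vertical above 0.12 rad).
It fails at once if another thing on the bench is disturbed (moved over 20 mm): spare blanks, finished part, nuts, soapstone holder or magnet (distance of any of blank_spare, blank_top, finished, nut_a, nut_b, soapstone, magnet from where it was at the start of the episode above 0.02 m).
It also fails if it takes over 59 s, if anything falls off the work surface, if the arm or the gripper's body presses on something with over 40 N, if the wrist force passes 120 N, or if a joint passes its speed limit or range.

## Working session

There is one attempt and no reset: what is moved stays moved. The work goes in short steps, Python scripts to look and compute and a tool call to move; the robot and the scene stay as the last step left them, time stands still between calls to the robot, and variables do not carry over. Pictures are saved under pics/ and viewed, and the job is handed in when it is done.

Besides the shell and the picture viewer there is one more tool, called after "Request:" as name([rows], argument=value, ...), one row to a line, values as JSON. apply_moves: Moves the arm, as the interface text tells. Its arguments: {"type":"object","properties":{"increments":{"type":"array","items":{"type":"object","properties":{"grip":{"type":"number"},"xyz":{"type":"array","items":{"type":"number"}},"rotation":{"type":"array","items":{"type":"number"}}}}},"squeeze":{"type":"number"}},"required":["increments"]}

```bash
ls; mkdir -p pics
python3 - <<'E'
from bench import r, viewer
import cv2,numpy as np,pickle
s=r.read_state();print(s)
d={}
for n in ["scene","top","wrist"]:
    c=viewer.camera(n);d[n]=c;cv2.imwrite(f"pics/{n}0.png",c["img"])
    print(n,c["vertical_fov"],c["cx"],c["cy"],c["D"],c["rvec"],c["tvec"])
pickle.dump(d,open("c0.pkl","wb"))
E
```

```text
pics
{'time': 0.0, 'joint_positions': array([ 1.13138931,  0.33289496, -0.06468767,  1.46096037,  0.02163281,
        1.34992523, -0.08852516]), 'joint_vel': array([-9.53585857e-05,  9.53411661e-04, -1.19898955e-03,  1.94827830e-03,
        1.15972611e-03,  9.64569710e-04, -9.09806150e-04]), 'joint_torque': array([-3.08332319e-04, -6.23259830e+01,  2.44043703e-02, -3.89907646e+01,
       -6.12994074e-02,  3.97687883e-02,  1.34926063e-04]), 'ee_pos': array([ 0.25284437, -0.57114159,  0.22973042]), 'eef_rot': array([ 8.38103397e-01, -5.45510898e-01, -6.52512438e-04, -3.61138848e-04]), 'ft_force': array([-0.37047507, -0.39937435, -0.302543  ]), 'torque': array([ 0.03424329, -0.02224732, -0.00994266]), 'width': 0.08738070095658078}
scene 53.23295947232254 322.90642519252975 245.03396485917656 [0.04132741 0.         0.         0.         0.        ] [ 1.20489553 -2.11492626  1.07647181] [0.30289999 0.32815583 0.58432045]
top 47.317113192764396 320.4535434467001 240.1627757468288 [-0.10674214  0.          0.          0.          0.        ] [ 2.16734729 -2.20552225  0.03883678] [0.04675473 0.53073155 1.14502621]
wrist 65.99218302113208 323.02572336504414 245.4484419535306 [-0.05849975  0.          0.          0.          0.        ] [-2.43232088  1.58402709  0.22201478] [-0.62373572 -0.0331265   0.39170419]
```

View pics/scene0.png

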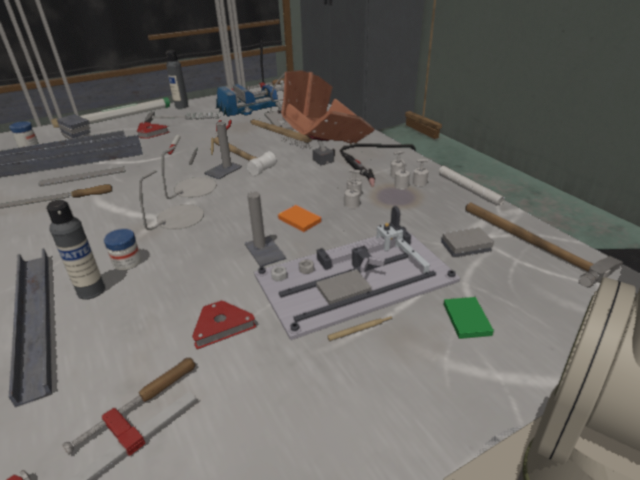

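View pics/top0.png

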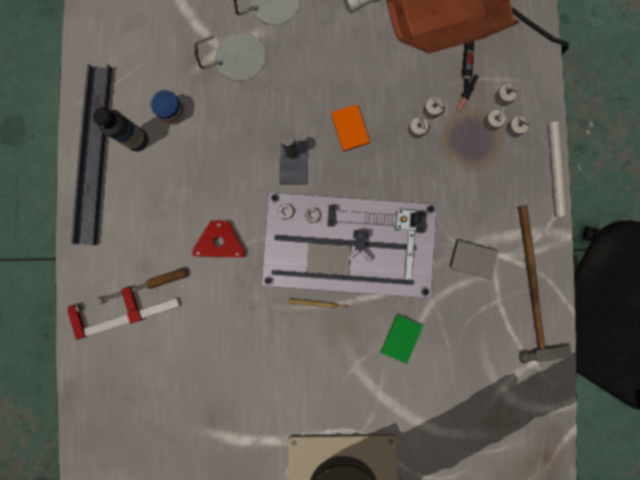

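View pics/wrist0.png

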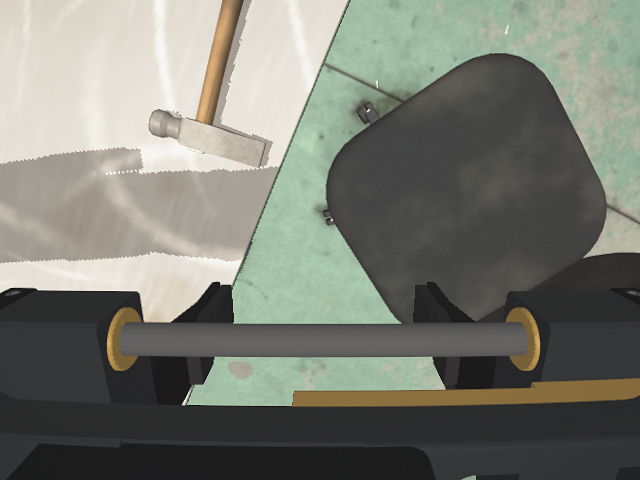

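The top view shows the jig at (350,245), with the stop parked at its right end at (410,240) and the lane blank at (328,258). Candidates for the blank: grey in the lane at (328,258), grey stack at (473,258), orange at (350,127), green at (402,338). I choose the one in the lane and check it in a close crop.

```bash
cat > h.py <<'E'
import cv2,numpy as np,pickle
def cam(c):
    f=240/np.tan(np.radians(c["vertical_fov"])/2)
    K=np.array([[f,0,c["cx"]],[0,f,c["cy"]],[0,0,1.]])
    R=cv2.Rodrigues(np.array(c["rvec"],float))[0]
    return K,np.array(c["D"],float),R,np.array(c["tvec"],float).ravel()
def ray(c,px,z):
    K,D,R,t=cam(c)
    u=cv2.undistortPoints(np.array(px,float).reshape(-1,1,2),K,D).reshape(-1,2)
    d=np.c_[u,np.ones(len(u))]@R; o=-R.T@t
    return o+d*((z-o[2])/d[:,2])[:,None]
def proj(c,P):
    K,D,R,t=cam(c)
    return cv2.projectPoints(np.array(P,float).reshape(-1,1,3),cv2.Rodrigues(R)[0],t,K,D)[0].reshape(-1,2)
E
python3 - <<'E'
from h import *
d=pickle.load(open("c0.pkl","rb"));im=d["top"]["img"]
cv2.imwrite("pics/topcrop.png",cv2.resize(im[180:310,250:510],None,fx=3,fy=3,interpolation=cv2.INTER_CUBIC))
im=d["scene"]["img"]
cv2.imwrite("pics/scenecrop.png",cv2.resize(im[190:350,240:510],None,fx=2.9,fy=2.9,interpolation=cv2.INTER_CUBIC))
c=d["top"];hsv=cv2.cvtColor(c["img"],cv2.COLOR_BGR2HSV)
for p in [(300,290),(400,285),(340,200),(300,245),(473,258),(328,258),(500,300)]: print(p,hsv[p[1],p[0]])
E
```

```text
(300, 290) [ 19  31 117]
(400, 285) [163  16 144]
(340, 200) [162  17 146]
(300, 245) [164  18 160]
(473, 258) [ 14  36 107]
(328, 258) [ 16  36 120]
(500, 300) [ 18  31 138]
```

View pics/topcrop.png

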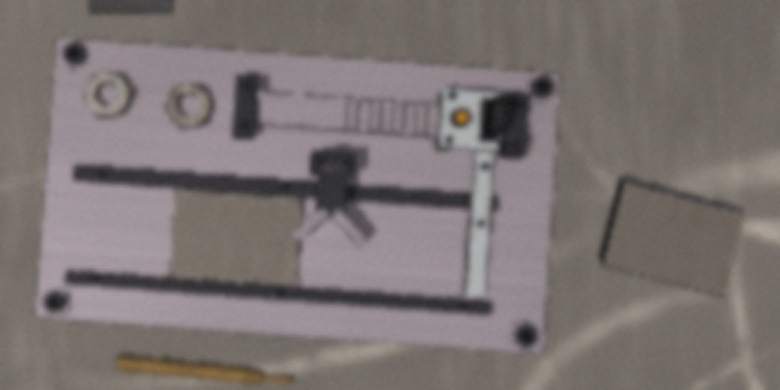

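View pics/scenecrop.png

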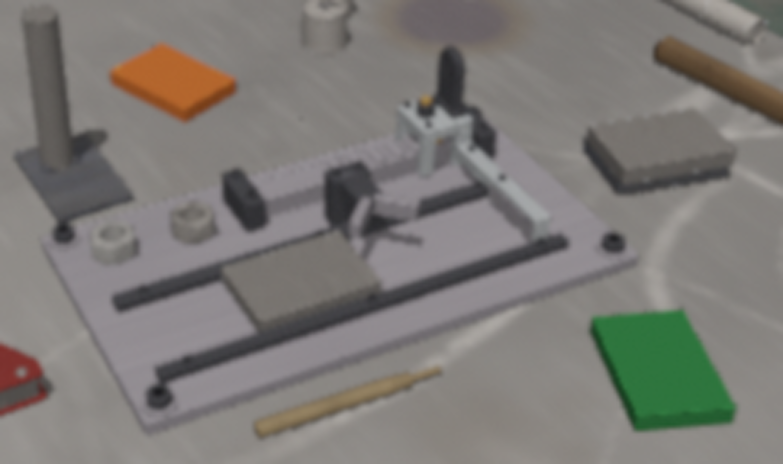

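The lane blank is the grey plate at top-view px (328,258), partly under the V locator. The black thumb lever is at about (420,218), behind the carriage. Next I get the jig pose from the lilac base's outline.

Run:
```python
from h import *
d=pickle.load(open("c0.pkl","rb"));c=d["top"]
hsv=cv2.cvtColor(c["img"],cv2.COLOR_BGR2HSV)
m=((hsv[...,0]>145)&(hsv[...,0]<178)&(hsv[...,1]>8)&(hsv[...,2]>90)).astype(np.uint8)
roi=np.zeros_like(m);roi[180:310,250:450]=1;m*=roi
m=cv2.morphologyEx(m,cv2.MORPH_OPEN,np.ones((3,3)))
n,l,st,_=cv2.connectedComponentsWithStats(m);print(st[1:][st[1:,4]>50])
pts=np.argwhere(m)[:,::-1].astype(float)
P=ray(c,pts,0.012)[:,:2]
rect=cv2.minAreaRect((P*1000).astype(np.float32));print(rect)
bx=cv2.boxPoints(rect);print(bx)
hull=cv2.convexHull((P*1000).astype(np.float32)).reshape(-1,2)
# fit: edges lines
C=np.array(rect[0]);
w,h=rect[1];a=np.radians(rect[2])
ex=np.array([np.cos(a),np.sin(a)])
if w>h: ey=ex
else: ey=np.array([-ex[1],ex[0]])
if ey[1]<0: ey=-ey
for it in range(3):
    ex=np.array([ey[1],-ey[0]])
    q=(P*1000-C); X=q@ex;Y=q@ey
    # edge points per-bin, min and max X along Y
    res=[]
    lo=[];hi=[]
    for b in np.arange(-160,160,4):
        s=X[(Y>=b)&(Y<b+4)]; lo.append((b+2,s.min()));hi.append((b+2,s.max()))
    for e in (lo,hi):
        e=np.array(e);k=np.polyfit(e[:,0],e[:,1],1)
        r=e[:,1]-np.polyval(k,e[:,0]);g=abs(r)<1.5;k=np.polyfit(e[g,0],e[g,1],1);res.append(k)
    lo=[];hi=[]
    for b in np.arange(-80,80,4):
        s=Y[(X>=b)&(X<b+4)]; lo.append((b+2,s.min()));hi.append((b+2,s.max()))
    for e in (lo,hi):
        e=np.array(e);k=np.polyfit(e[:,0],e[:,1],1)
        r=e[:,1]-np.polyval(k,e[:,0]);g=abs(r)<1.5;k=np.polyfit(e[g,0],e[g,1],1);res.append(k)
    print(np.round(res,4))
    sl=(res[0][0]+res[1][0])/2
    C=C+ex*(res[0][1]+res[1][1])/2+ey*(res[2][1]+res[3][1])/2
    ey=ey+ex*sl;ey/=np.linalg.norm(ey)
ex=np.array([ey[1],-ey[0]])
print("C",C,"ex",ex,"ey",ey, "yaw",np.arctan2(-ey[0],ey[1]))
np.savez("jig.npz",C=C/1000,ex=ex,ey=ey)
# blank in jig
m=((hsv[...,0]<40)&(hsv[...,2]>80)).astype(np.uint8)
roi=np.zeros_like(m);roi[240:282,300:352]=1;m*=roi
m=cv2.morphologyEx(m,cv2.MORPH_OPEN,np.ones((3,3)))
n,l,st,_=cv2.connectedComponentsWithStats(m);k=1+st[1:,4].argmax();print(st[k])
B=ray(c,np.argwhere(l==k)[:,::-1],0.026)[:,:2]*1000-C
X=B@ex;Y=B@ey
print("blank jig x",X.min(),X.max(),"y",Y.min(),Y.max())
for b in range(-60,0,6):
    s=Y[(X>=b)&(X<b+6)]
    if len(s):print(b,s.min(),s.max())
def J(x,y,z): return np.r_[(C+ex*x+ey*y)/1000,z/1000]
# overlay
for n in("top","scene"):
    c=d[n];im=c["img"].copy()
    for p in [(-100,-180,12),(-100,180,12),(100,-180,12),(100,180,12),(58,-158,38),(58,46,38),(-33.5,-150,20),(-33.5,150,20)]:
        u=proj(c,[J(*p)])[0];cv2.circle(im,tuple(np.round(u).astype(int)),1,(0,0,255),-1)
    y0,y1,x0,x1=(180,310,250,510) if n=="top" else (190,350,240,510)
    cv2.imwrite(f"pics/ov_{n}.png",cv2.resize(im[y0:y1,x0:x1],None,fx=3,fy=3))
```

```text
[[ 262  193  174  104 9575]
 [ 348  246   59   33 1618]]
((521.0784912109375, -23.149261474609375), (359.93212890625, 199.9522705078125), 84.82880401611328)
[[ 405.2886  -193.37178]
 [ 604.427   -211.39386]
 [ 636.8684   147.07326]
 [ 437.72998  165.09534]]
[[-3.100000e-03 -9.847580e+01]
 [ 2.000000e-04  9.878070e+01]
 [ 1.900000e-03 -1.785814e+02]
 [-1.800000e-03  1.785477e+02]]
[[-1.600000e-03 -9.861560e+01]
 [ 1.600000e-03  9.861390e+01]
 [ 7.000000e-04 -1.785437e+02]
 [-3.400000e-03  1.785594e+02]]
[[-1.600000e-03 -9.861480e+01]
 [ 1.600000e-03  9.861480e+01]
 [ 7.000000e-04 -1.785516e+02]
 [-3.400000e-03  1.785516e+02]]
C [521.22862596 -23.17186178] ex [ 0.99605747 -0.08871028] ey [0.08871028 0.99605747] yaw -0.08882704387409611
[ 307  243   44   32 1242]
blank jig x -64.09135358287915 -1.953497360536645 y -2.2045256858658746 86.63210120311959
-60 -1.0842104151807417 84.95687317876846
-54 -0.7931998046004106 85.41325451628457
-48 -0.35685191802324423 85.87000515149047
-42 -2.0043214656155444 86.32713403797615
-36 0.5152702430921107 86.63210120311959
-30 1.2414948073555852 85.15301352590055
-24 -0.5534949598605545 85.61076344760481
-18 -2.2045256858658746 85.91615208973676
-12 -2.0597933907475365 86.37457482718328
-6 -1.6257110379987274 84.58911434038757
```

```bash
python3 -c "
import cv2
cv2.imwrite('pics/ov.png',cv2.vconcat([cv2.resize(cv2.imread('pics/ov_top.png'),(560,280)),cv2.resize(cv2.imread('pics/ov_scene.png'),(560,320))]))"
```

```text
(no output)
```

View pics/ov.png

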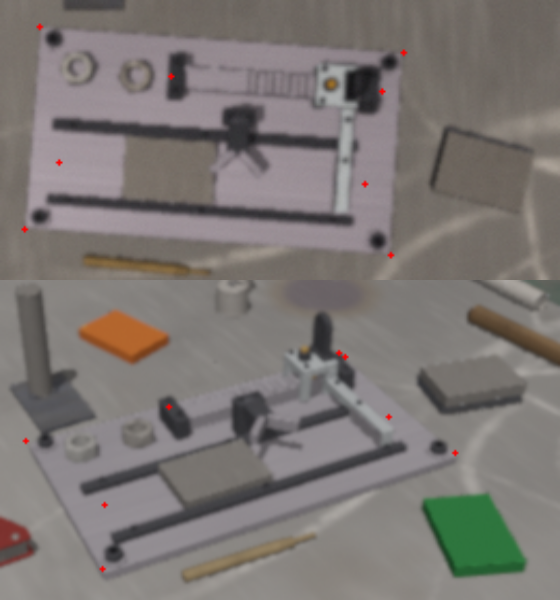

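The pose overlay lands on the base's corners in both views. Now I locate the lever with the depth images.

```bash
cat >> h.py <<'E'
def cloud(c):
    K,D,R,t=cam(c)
    v,u=np.mgrid[0:480,0:640]
    n=cv2.undistortPoints(np.c_[u.ravel(),v.ravel()].astype(float).reshape(-1,1,2),K,D).reshape(-1,2)
    z=c["range_z"].ravel().astype(float)
    P=(np.c_[n,np.ones(len(n))]*z[:,None]-t)@R
    P[z<=0]=np.nan
    return P.reshape(480,640,3)
j=np.load("jig.npz")
C,ex,ey=j["C"],j["ex"],j["ey"]
def tojig(P): q=P[...,:2]-C; return np.stack([q@ex,q@ey,P[...,2]],-1)*1000
def J(x,y,z): return np.r_[C+(ex*x+ey*y)/1000,z/1000]
E
python3 - <<'E'
from h import *
d=pickle.load(open("c0.pkl","rb"))
for n in("top","scene"):
    Q=tojig(cloud(d[n])).reshape(-1,3)
    k=(abs(Q[:,0])<100)&(abs(Q[:,1])<180)
    q=Q[k]; print(n,"base z",np.nanmedian(q[(q[:,2]<25)][:,2]))
    for lo,hi in [(28,36),(36,50),(50,60),(60,75),(75,90),(90,110)]:
        s=q[(q[:,2]>lo)&(q[:,2]<hi)&(q[:,1]<-60)]
        if len(s):print(lo,hi,len(s),np.percentile(s,[5,50,95],axis=0).round(1).tolist())
E
```

```text
top base z 12.164794980977707
28 36 449 [[-53.7, -149.5, 28.6], [21.9, -123.8, 32.5], [66.3, -65.6, 35.7]]
36 50 208 [[-37.9, -153.8, 36.2], [47.8, -142.4, 38.7], [76.0, -93.3, 48.5]]
50 60 259 [[38.9, -126.5, 51.0], [54.9, -110.3, 54.1], [75.8, -93.7, 58.4]]
60 75 53 [[44.9, -123.1, 61.2], [56.6, -106.1, 65.0], [64.9, -99.6, 73.3]]
75 90 16 [[44.5, -123.9, 75.3], [51.7, -120.9, 83.6], [67.2, -120.6, 88.3]]
90 110 64 [[45.7, -128.4, 92.8], [56.8, -123.9, 100.4], [69.0, -120.7, 105.8]]
scene base z 10.709043917957729
28 36 399 [[-60.1, -148.8, 28.5], [21.3, -123.8, 31.5], [63.5, -65.7, 35.1]]
36 50 150 [[33.2, -149.3, 36.3], [36.9, -110.7, 42.0], [69.6, -91.8, 49.1]]
50 60 174 [[34.7, -124.9, 50.4], [47.5, -108.4, 52.7], [69.1, -92.6, 58.7]]
60 75 84 [[41.5, -125.7, 60.5], [50.4, -120.0, 65.6], [65.1, -100.0, 73.7]]
75 90 61 [[40.8, -127.1, 76.1], [47.3, -120.2, 82.9], [64.5, -119.1, 89.2]]
90 110 70 [[42.2, -129.1, 90.5], [50.3, -122.1, 97.7], [62.4, -119.7, 103.4]]
```

```bash
cat >> h.py <<'E'
from scipy.spatial.transform import Rotation as Ro
def plan(s,target,flip=False):
    """target jig xyz mm (TCP); tool down, tool x along jig x"""
    Rt=np.c_[np.r_[ex,0],np.r_[-ey,0],[0,0,-1.]]
    R0=Ro.from_quat(s["eef_rot"])
    d=R0.inv().apply(J(*target)-s["ee_pos"])*1000
    rv=(R0.inv()*Ro.from_matrix(Rt)).as_rotvec(degrees=True)
    return d.round(1),rv.round(2)
def where(s): 
    R0=Ro.from_quat(s["eef_rot"]).as_matrix()
    f=np.array(s["ft_force"])
    return "t %.2f jig %s F jig x,y,z %s w %.4f"%(s["time"],tojig(np.array(s["ee_pos"])).round(1),np.round([f[:2]@ex,f[:2]@ey,f[2]],2),s["width"])
E
python3 - <<'E'
from h import *
from bench import r
d=pickle.load(open("c0.pkl","rb"))
for n in("top","scene"):
    Q=tojig(cloud(d[n])).reshape(-1,3)
    def st(name,k):
        q=Q[k]; print(n,name,len(q),np.percentile(q,[2,50,98],axis=0).round(1).tolist() if len(q) else '')
    z=Q[:,2];x=Q[:,0];y=Q[:,1]
    st("arm",(z>26)&(z<40)&(x>-60)&(x<-8)&(y<-60)&(y>-150))
    st("vloc",(z>38)&(z<65)&(x>-60)&(x<40)&(y<60)&(y>-70))
    st("nuts",(z>18)&(z<40)&(x>30)&(y>60)&(x<90)&(y<175))
    st("fin",(z>60)&(x>90)&(x<260)&(y>50)&(y<200))
s=r.read_state();print(where(s))
for t in [(57,-165,120),(57,-165,78)]: print(t,J(*t),plan(s,t))
E
```

```text
top arm 165 [[-59.4, -132.2, 26.9], [-34.5, -125.8, 33.3], [-9.8, -119.8, 38.0]]
top vloc 354 [[-31.7, -41.8, 41.8], [2.9, -20.8, 53.5], [36.1, 37.0, 58.4]]
top nuts 280 [[41.2, 68.0, 18.3], [59.0, 126.9, 27.0], [88.4, 169.7, 31.6]]
top fin 246 [[176.3, 124.4, 63.8], [183.7, 135.2, 131.6], [200.2, 148.6, 137.0]]
scene arm 131 [[-59.2, -132.6, 26.3], [-35.2, -124.8, 31.5], [-9.8, -119.6, 34.4]]
scene vloc 404 [[-36.9, -42.8, 38.6], [-11.4, -19.0, 50.4], [26.6, 5.8, 54.4]]
scene nuts 309 [[37.3, 70.9, 18.2], [54.0, 129.5, 24.2], [86.6, 168.6, 27.4]]
scene fin 439 [[171.9, 125.7, 61.7], [177.0, 139.5, 102.6], [195.0, 149.5, 134.0]]
t 0.15 jig [-218.6 -569.7  229.9] F jig x,y,z [ 0.93 -0.77 -0.32] w 0.0868
(57, -165, 120) [ 0.56336671 -0.19257783  0.12      ] (array([-220.4, -437.2,  110.2]), array([-3.000e-02,  6.000e-02, -6.103e+01]))
(57, -165, 78) [ 0.56336671 -0.19257783  0.078     ] (array([-220.4, -437.2,  152.2]), array([-3.000e-02,  6.000e-02, -6.103e+01]))
```

Request:
apply_moves([
  {"grip": 255, "xyz": [-25, -49, 12], "rotation": [0, 0, -7]},
  {"grip": 255, "xyz": [-50, -98, 24], "rotation": [0, 0, -14]},
  {"grip": 255, "xyz": [-75, -147, 36], "rotation": [0, 0, -21]},
  {"grip": 255, "xyz": [-100, -196, 48], "rotation": [0, 0, -28]},
  {"grip": 255, "xyz": [-122, -242, 60], "rotation": [0, 0, -34]},
], squeeze=20)

```text
time: 0.78
ee_pos: [0.4257, -0.3599, 0.1697]
eef_rot: [0.962, -0.275, -0.0, -0.0]
ft_force: [0.0, -1.1, -0.8]
width: 0.045
```

Run:
```python
from h import *
from bench import r
s=r.read_state();print(where(s),plan(s,(57,-165,120)))
```

```text
t 0.78 jig [ -65.3 -343.9  169.7] F jig x,y,z [ 0.1  -1.13 -0.78] w 0.0450 (array([  28.6, -214.8,   49.8]), array([ -0.04,   0.04, -26.8 ]))
```

Request:
apply_moves([
  {"grip": 255, "xyz": [6, -43, 8], "rotation": [0, 0, -6]},
  {"grip": 255, "xyz": [12, -90, 16], "rotation": [0, 0, -12]},
  {"grip": 255, "xyz": [18, -135, 25], "rotation": [0, 0, -18]},
  {"grip": 255, "xyz": [25, -180, 36], "rotation": [0, 0, -24]},
  {"grip": 255, "xyz": [28.6, -205, 42], "rotation": [0, 0, -26.8]},
])

```text
time: 1.4
ee_pos: [0.5591, -0.1986, 0.127]
eef_rot: [0.999, -0.042, -0.001, -0.001]
ft_force: [-0.7, -0.5, -0.4]
width: 0.0017
```

Run:
```python
from h import *
from bench import r,viewer
s=r.read_state();print(where(s),plan(s,(57,-155,78)))
for n in ("top","scene","wrist"):
    c=viewer.camera(n);cv2.imwrite(f"pics/{n}1.png",c["img"][100:420,200:520] if n!="wrist" else c["img"])
im=cv2.imread("pics/scene1.png");cv2.imwrite("pics/a1.png",cv2.hconcat([cv2.imread("pics/top1.png"),im]))
```

```text
t 1.40 jig [  53.3 -171.3  127. ] F jig x,y,z [-0.7  -0.54 -0.4 ] w 0.0017 (array([  3.8, -16.2,  49.1]), array([-0.11,  0.07,  0.25]))
```

View pics/a1.png

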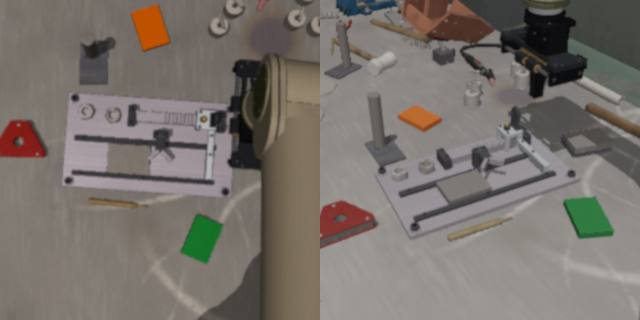

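View pics/wrist1.png

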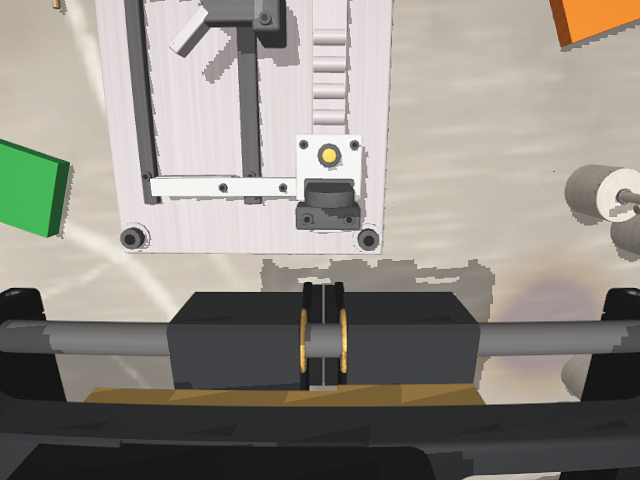

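The wrist view shows the closed fingers at px (323,300), lined up with the lever's black top at (329,190). It stands behind the lever, clear to go down.

Request:
apply_moves([
  {"grip": 255, "xyz": [3.8, -4, 24], "rotation": [0, 0, 0]},
  {"grip": 255, "xyz": [3.8, -10, 49], "rotation": [0, 0, 0]},
  {"grip": 255, "xyz": [3.8, -16, 49], "rotation": [0, 0, 0]},
  {"grip": 255, "xyz": [3.8, -16, 49], "rotation": [0, 0, 0]},
])

```text
time: 2.05
ee_pos: [0.5636, -0.1853, 0.0795]
eef_rot: [0.999, -0.045, -0.0, -0.0]
ft_force: [-0.4, 0.0, -0.2]
width: 0.0006
```

Run:
```python
from h import *
from bench import r,viewer
s=r.read_state();print(where(s),plan(s,(57,-135,78)))
c=viewer.camera("wrist");cv2.imwrite("pics/wrist2.png",c["img"])
```

```text
t 2.05 jig [  56.6 -157.7   79.5] F jig x,y,z [-0.43  0.01 -0.24] w 0.0006 (array([  0.4, -22.7,   1.5]), array([-0.04,  0.03, -0.01]))
```

View pics/wrist2.png

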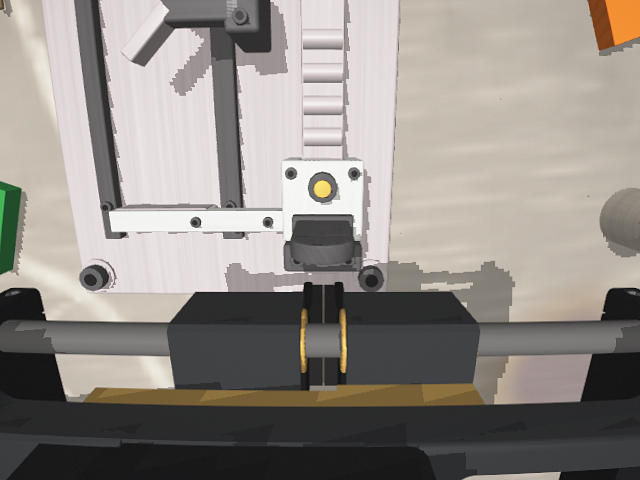

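The lever's top at px (322,232) is straight ahead of the fingers (323,290). I advance until contact.

Request:
apply_moves([
  {"grip": 255, "xyz": [0, -6, 0]},
  {"grip": 255, "xyz": [0, -12, 0]},
  {"grip": 255, "xyz": [0, -15, 0]},
  {"grip": 255, "xyz": [0, -17, 0]},
])

```text
$.increments[0]: bad value
```

```bash
cat > w.py <<'E'
from h import *
from bench import r
s=r.read_state();print(where(s),plan(s,(57,tojig(np.array(s["ee_pos"]))[1],78)))
E
python3 w.py
```

```text
t 2.10 jig [  56.9 -157.9   79.7] F jig x,y,z [-0.24 -0.78 -0.51] w 0.0004 (array([0.1, 0. , 1.7]), array([-0.02, -0.01, -0.01]))
```

Request:
apply_moves([
  {"grip": 255, "xyz": [0, -6, 0], "rotation": [0, 0, 0]},
  {"grip": 255, "xyz": [0, -12, 0], "rotation": [0, 0, 0]},
  {"grip": 255, "xyz": [0, -15, 0], "rotation": [0, 0, 0]},
  {"grip": 255, "xyz": [0, -17, 0], "rotation": [0, 0, 0]},
])

```text
time: 2.6
ee_pos: [0.5654, -0.1683, 0.0798]
eef_rot: [0.999, -0.044, 0.0, -0.0]
ft_force: [0.4, -0.6, 0.1]
width: 0.0001
```

```bash
python3 w.py
```

```text
t 2.60 jig [  56.9 -140.6   79.8] F jig x,y,z [ 0.45 -0.58  0.08] w 0.0001 (array([0.1, 0. , 1.8]), array([-0.02, -0.01,  0.01]))
```

Reached precisely with no contact yet. I advance in 1 mm rows to see the force onset.

Request:
apply_moves([
  {"grip": 255, "xyz": [0, -1, 0], "rotation": [0, 0, 0]},
  {"grip": 255, "xyz": [0, -2, 0], "rotation": [0, 0, 0]},
  {"grip": 255, "xyz": [0, -2, 0], "rotation": [0, 0, 0]},
])

```text
time: 2.98
ee_pos: [0.5655, -0.1664, 0.0797]
eef_rot: [0.999, -0.044, 0.0, -0.0]
ft_force: [-0.2, -0.3, -0.6]
width: 0.0003
```

Request:
apply_moves([
  {"grip": 255, "xyz": [0, -1, 0], "rotation": [0, 0, 0]},
  {"grip": 255, "xyz": [0, -2, 0], "rotation": [0, 0, 0]},
])

```text
time: 3.22
ee_pos: [0.5655, -0.1661, 0.0798]
eef_rot: [0.999, -0.045, 0.0, 0.001]
ft_force: [-0.5, -2.9, -0.1]
width: 0.0004
```

```bash
python3 w.py
```

```text
t 3.23 jig [  56.8 -138.5   79.8] F jig x,y,z [-0.21 -2.92 -0.06] w 0.0004 (array([ 0.2, -0. ,  1.8]), array([ 0.08, -0.01, -0.09]))
```

Request:
apply_moves([
  {"grip": 255, "xyz": [0, -2, 0], "rotation": [0, 0, 0]},
  {"grip": 255, "xyz": [0, -4, 0], "rotation": [0, 0, 0]},
])

```text
time: 3.48
ee_pos: [0.5658, -0.1626, 0.0798]
eef_rot: [0.999, -0.045, 0.0, 0.001]
ft_force: [-0.1, -5.9, -0.5]
width: 0.0004
```

```bash
python3 w.py
```

```text
t 3.48 jig [  56.8 -135.    79.8] F jig x,y,z [ 0.46 -5.88 -0.5 ] w 0.0004 (array([ 0.2, -0. ,  1.8]), array([ 0.12, -0.02, -0.12]))
```

Request:
apply_moves([
  {"grip": 255, "xyz": [0, -1.5, 0], "rotation": [0, 0, 0]},
  {"grip": 255, "xyz": [0, -3, 0], "rotation": [0, 0, 0]},
])

```text
time: 3.72
ee_pos: [0.5662, -0.1592, 0.0798]
eef_rot: [0.999, -0.045, 0.0, 0.001]
ft_force: [0.8, -4.0, -0.1]
width: 0.0004
```

Request:
apply_moves([
  {"grip": 255, "xyz": [0, -1.5, 0], "rotation": [0, 0, 0]},
  {"grip": 255, "xyz": [0, -3, 0], "rotation": [0, 0, 0]},
])

```text
time: 3.98
ee_pos: [0.5662, -0.1585, 0.0798]
eef_rot: [0.999, -0.046, 0.0, 0.002]
ft_force: [-0.0, -10.9, -0.9]
width: 0.0003
```

Request:
apply_moves([
  {"grip": 255, "xyz": [0, -1.5, 0], "rotation": [0, 0, 0]},
  {"grip": 255, "xyz": [0, -3, 0], "rotation": [0, 0, 0]},
])

```text
time: 4.22
ee_pos: [0.5662, -0.1584, 0.0799]
eef_rot: [0.999, -0.047, 0.0, 0.004]
ft_force: [0.9, -13.8, -0.8]
width: 0.0007
```

```bash
python3 w.py
```

```text
t 4.22 jig [  56.8 -130.7   79.9] F jig x,y,z [  2.13 -13.62  -0.78] w 0.0007 (array([ 0.2, -0. ,  1.9]), array([ 0.45, -0.04, -0.32]))
```

Request:
apply_moves([
  {"grip": 255, "xyz": [0, -2, 0], "rotation": [0.4, 0, -0.3]},
  {"grip": 255, "xyz": [0, -4, 0], "rotation": [0.4, 0, -0.3]},
])

```text
time: 4.47
ee_pos: [0.5663, -0.1582, 0.0799]
eef_rot: [0.999, -0.046, 0.001, 0.002]
ft_force: [0.0, -17.3, -1.6]
width: 0.0007
```

```bash
python3 w.py
```

```text
t 4.47 jig [  56.8 -130.5   79.9] F jig x,y,z [  1.55 -17.25  -1.62] w 0.0007 (array([ 0.2, -0. ,  1.9]), array([ 0.28, -0.07, -0.18]))
```

Request:
apply_moves([
  {"grip": 255, "xyz": [0, -4, 0], "rotation": [0.3, 0, -0.2]},
  {"grip": 255, "xyz": [0, -5, 0], "rotation": [0.3, 0, -0.2]},
])

```text
time: 4.72
ee_pos: [0.5663, -0.1581, 0.0799]
eef_rot: [0.999, -0.046, 0.001, 0.002]
ft_force: [0.4, -18.6, -2.1]
width: 0.001
```

```bash
python3 w.py
```

```text
t 4.72 jig [  56.8 -130.4   79.9] F jig x,y,z [  2.08 -18.48  -2.09] w 0.0010 (array([ 0.2, -0. ,  1.9]), array([ 0.28, -0.11, -0.2 ]))
```

Run:
```python
from h import *
from bench import r,viewer
c=viewer.camera("wrist");cv2.imwrite("pics/wrist3.png",c["img"])
c=viewer.camera("scene");cv2.imwrite("pics/scene3.png",cv2.resize(c["img"][190:350,300:470],None,fx=3.5,fy=3.5,interpolation=cv2.INTER_CUBIC))
```

```text
(no output)
```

View pics/wrist3.png

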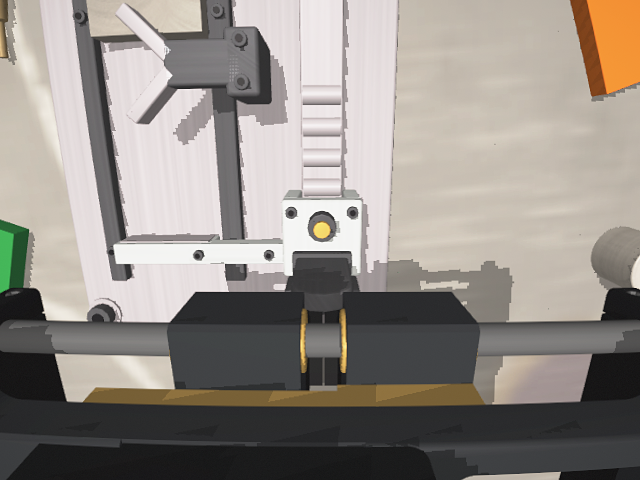

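View pics/scene3.png

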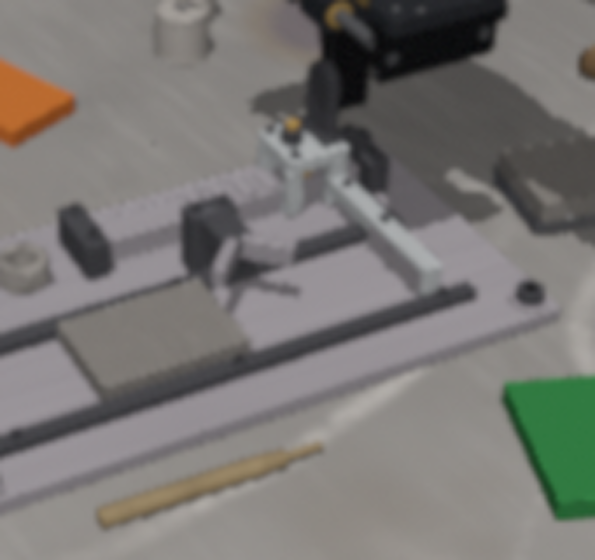

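Request:
apply_moves([
  {"grip": 255, "xyz": [0, -6, 0], "rotation": [0.3, 0, -0.2]},
])

```text
time: 4.95
ee_pos: [0.5663, -0.158, 0.0799]
eef_rot: [0.999, -0.047, 0.001, 0.003]
ft_force: [0.1, -21.6, -2.2]
width: 0.0003
```

```bash
python3 w.py
```

```text
t 4.95 jig [  56.8 -130.3   79.9] F jig x,y,z [  2.04 -21.49  -2.2 ] w 0.0003 (array([ 0.2, -0. ,  1.9]), array([ 0.34, -0.14, -0.26]))
```

Request:
apply_moves([
  {"grip": 255, "xyz": [0, -7, 0], "rotation": [0.3, 0, -0.2]},
  {"grip": 255, "xyz": [0, -7, 0], "rotation": [0.3, 0, -0.2]},
])

```text
time: 5.2
ee_pos: [0.5662, -0.158, 0.0799]
eef_rot: [0.999, -0.048, 0.001, 0.004]
ft_force: [0.4, -22.8, -3.2]
width: 0.0004
```

```bash
python3 w.py
```

```text
t 5.20 jig [  56.8 -130.3   79.9] F jig x,y,z [  2.41 -22.64  -3.2 ] w 0.0004 (array([ 0.2, -0. ,  1.9]), array([ 0.46, -0.18, -0.38]))
```

Run:
```python
from h import *
from bench import r,viewer
c=viewer.camera("wrist");pickle.dump(c,open("cw.pkl","wb"))
Q=tojig(cloud(c)); im=c["img"]
g=cv2.cvtColor(im,cv2.COLOR_BGR2GRAY)
for v in range(70,300,2): print(v,g[v,322],Q[v,322].round(1), Q[v,295].round(1))
```

```text
70 233 [ 56.8 -19.7  27.6] [nan nan nan]
72 233 [ 56.8 -21.   29.6] [ 41.8 -18.1  12.9]
74 233 [ 56.8 -21.8  28.7] [ 41.8 -19.3  13.9]
76 233 [ 56.7 -23.   30.1] [ 41.7 -20.2  13.1]
78 233 [ 56.7 -23.8  29.2] [ 41.7 -21.2  12.6]
80 234 [ 56.7 -24.9  30.2] [ 41.7 -22.4  13.5]
82 234 [ 56.7 -25.8  29.6] [ 41.8 -23.6  14.6]
84 232 [ 56.7 -26.8  29.8] [ 41.6 -24.4  12.8]
86 196 [ 56.7 -27.9  31. ] [ 41.6 -25.5  12.6]
88 222 [ 56.7 -29.   32. ] [ 41.6 -26.5  12.6]
90 227 [ 56.7 -30.2  34. ] [ 41.6 -27.6  13. ]
92 238 [ 56.7 -31.1  32.9] [ 41.6 -28.7  13.5]
94 237 [nan nan nan] [ 41.6 -29.9  14.2]
96 218 [ 56.7 -33.1  33.4] [ 41.5 -30.9  13.4]
98 199 [ 56.7 -33.9  32.4] [ 41.5 -31.9  12.9]
100 177 [ 56.6 -35.   33.5] [ 41.4 -32.9  12.6]
102 151 [ 56.6 -35.8  30.9] [ 41.4 -34.1  13.2]
104 99 [ 56.6 -36.8  30.7] [ 41.3 -35.   11.9]
106 235 [ 56.6 -37.7  30.5] [ 41.4 -36.2  13. ]
108 232 [ 56.6 -38.6  29. ] [ 41.4 -37.4  14.1]
110 232 [ 56.6 -39.7  29.9] [ 41.2 -38.3  11.7]
112 232 [ 56.6 -40.7  30.6] [ 41.3 -39.5  13.6]
114 232 [ 56.6 -41.7  29.4] [ 41.2 -40.5  12.1]
116 233 [ 56.6 -42.6  29
[... 3841 characters left out ...]
 [  44.  -111.3   79.9]
274 57 [  56.  -111.2   82.9] [  44.3 -110.8   83.7]
276 57 [  56.  -110.4   87.5] [  44.5 -110.7   86.4]
278 58 [  56.  -111.1   88. ] [  44.6 -111.    88. ]
280 57 [  56.  -110.8   91.1] [  44.7 -111.1   90.1]
282 56 [  56.  -110.7   93.6] [  44.9 -110.7   93.3]
284 56 [  56.  -110.9   95.1] [  45.1 -110.9   94.9]
286 57 [  56.  -111.2   96.5] [  45.1 -111.4   96. ]
288 56 [  56.  -110.9   99.2] [  45.3 -111.1   98.6]
290 57 [  56.  -110.8  101.7] [  45.2 -112.2   98.1]
292 57 [  56.  -110.9  103.3] [ 49.3 -91.7 147.4]
294 67 [  56.  -111.7  103.3] [ 49.3 -92.1 147.8]
296 77 [  56.  -112.1  104.4] [ 49.4 -92.  149.3]
298 74 [  56.  -113.1  104. ] [ 49.6 -91.2 152.2]
```

Request:
apply_moves([
  {"grip": 255, "xyz": [0, -9, 0], "rotation": [0.4, 0, -0.3]},
  {"grip": 255, "xyz": [0, -9, 0], "rotation": [0.4, 0, -0.3]},
])

```text
time: 5.5
ee_pos: [0.5662, -0.1578, 0.0799]
eef_rot: [0.999, -0.049, 0.002, 0.005]
ft_force: [0.0, -27.0, -2.6]
width: 0.0009
```

```bash
python3 w.py
```

```text
t 5.50 jig [  56.7 -130.1   79.9] F jig x,y,z [  2.44 -26.93  -2.61] w 0.0009 (array([ 0.3, -0. ,  1.9]), array([ 0.59, -0.23, -0.48]))
```

Run:
```python
from h import *
from bench import r,viewer
s=r.read_state();print(np.round(s["joint_torque"],2),np.round(s["torque"],2),np.round(s["joint_positions"],3),where(s))
c=viewer.camera("wrist");Q=tojig(cloud(c));
k=(abs(Q[...,0]-56)<8)&(Q[...,2]>76)&(Q[...,2]<98)&(Q[...,1]>-125)&(Q[...,1]<-100)
print("lever front y",np.median(Q[k],axis=0),k.sum())
k=(abs(Q[...,0]-56)<8)&(Q[...,2]>35)&(Q[...,2]<50)&(Q[...,1]>-125)&(Q[...,1]<-70)
print("carr front",np.median(Q[k],axis=0),k.sum())
c=viewer.camera("top");cv2.imwrite("pics/top4.png",cv2.resize(c["img"][180:310,250:510],None,fx=3,fy=3,interpolation=cv2.INTER_CUBIC))
c=viewer.camera("scene");cv2.imwrite("pics/scene4.png",cv2.resize(c["img"][130:350,300:600],None,fx=2.6,fy=2.6,interpolation=cv2.INTER_CUBIC))
```

```text
[-15.37 -59.32 -22.24 -30.96  -7.8    0.38  -0.07] [-5.78 -0.19 -0.03] [ 0.566  0.417 -0.461  1.715  0.22   1.055 -0.068] t 5.50 jig [  56.7 -130.1   79.9] F jig x,y,z [  2.44 -26.93  -2.61] w 0.0009
lever front y [  56.021644   -110.84814945   88.17431678] 717
carr front [ 55.84519559 -82.79176424  47.29177574] 49
```

View pics/scene4.png

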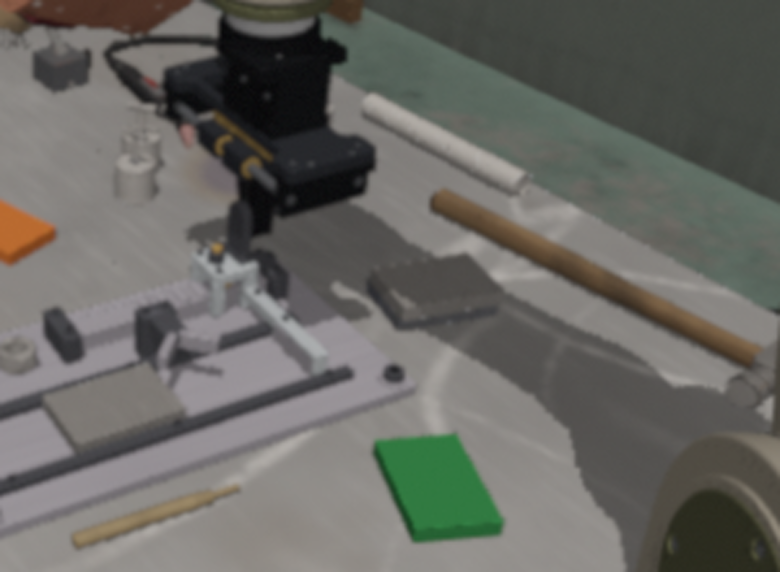

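View pics/top4.png

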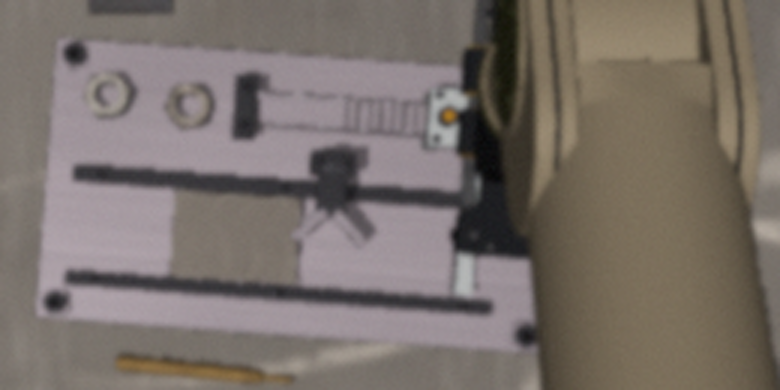

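Request:
apply_moves([
  {"grip": 255, "xyz": [0, -10, 0], "rotation": [0.5, 0, -0.4]},
  {"grip": 255, "xyz": [0, -10, 0], "rotation": [0.5, 0, -0.4]},
  {"grip": 255, "xyz": [0, -10, 0], "rotation": [0.5, 0, -0.4]},
])

```text
time: 6.02
ee_pos: [0.5662, -0.1577, 0.08]
eef_rot: [0.999, -0.049, 0.002, 0.006]
ft_force: [0.7, -30.5, -2.6]
width: 0.0
```

```bash
python3 w.py
```

```text
t 6.03 jig [  56.8 -130.    80. ] F jig x,y,z [  3.41 -30.31  -2.57] w 0.0000 (array([ 0.2, -0. ,  2. ]), array([ 0.67, -0.29, -0.53]))
```

Request:
apply_moves([
  {"grip": 255, "xyz": [0, -12, 0], "rotation": [0.6, 0, -0.5]},
  {"grip": 255, "xyz": [0, -12, 0], "rotation": [0.6, 0, -0.5]},
  {"grip": 255, "xyz": [0, -12, 0], "rotation": [0.6, 0, -0.5]},
])

```text
time: 6.4
ee_pos: [0.5674, -0.1451, 0.0798]
eef_rot: [0.999, -0.045, 0.002, 0.0]
ft_force: [-0.0, 1.4, 0.6]
width: 0.0003
```

```bash
python3 w.py
```

```text
t 6.40 jig [  56.8 -117.4   79.8] F jig x,y,z [-0.16  1.38  0.62] w 0.0003 (array([ 0.1, -0. ,  1.8]), array([ 0.02, -0.28, -0.02]))
```

First click. I measure where the lever went.

```bash
cat > lev.py <<'E'
from h import *
from bench import r,viewer
import sys
s=r.read_state();print(where(s),plan(s,(57,tojig(np.array(s["ee_pos"]))[1],78)))
c=viewer.camera("wrist");Q=tojig(cloud(c));cv2.imwrite("pics/wl%d.png"%(s["time"]*100),c["img"])
def med(n,k): print(n,np.round(np.median(Q[k],axis=0),1),k.sum())
k=(abs(Q[...,0]-56)<8)&(Q[...,2]>76)&(Q[...,2]<98)&(Q[...,1]>-125)&(Q[...,1]<0);med("lever front",k)
k=(abs(Q[...,0]-56)<8)&(Q[...,2]>38)&(Q[...,2]<50)&(Q[...,1]>-125)&(Q[...,1]<0);med("carr front",k)
k=(abs(Q[...,0]+33)<25)&(Q[...,2]>16)&(Q[...,2]<27)&(Q[...,1]>-125)&(Q[...,1]<-50);med("stop face",k)
print("tops",np.round([Q[(abs(Q[...,0]+33)<25)&(Q[...,2]>28)&(Q[...,2]<38)&(Q[...,1]>-140)&(Q[...,1]<-50)][:,1].min(),Q[(abs(Q[...,0]+33)<25)&(Q[...,2]>28)&(Q[...,2]<38)&(Q[...,1]>-140)&(Q[...,1]<-50)][:,1].max()],1))
E
python3 lev.py
```

```text
t 6.40 jig [  56.8 -117.4   79.8] F jig x,y,z [-0.16  1.38  0.62] w 0.0003 (array([ 0.1, -0. ,  1.8]), array([ 0.02, -0.28, -0.02]))
lever front [ 56.4 -96.2  88.5] 768
carr front [ 56.3 -68.1  48.6] 30
stop face [-32.7 -95.2  21.9] 356
tops [-107.9  -94.7]
```

Clean snap into the first notch: the lever front is at -96.2, stationary, with the finger about 2 mm behind it. The breakaway takes about 33 N. I repeat this for tooth 2.

Request:
apply_moves([
  {"grip": 255, "xyz": [0, -3, 0], "rotation": [0, 0, 0]},
  {"grip": 255, "xyz": [0, -5, 0], "rotation": [0, 0, 0]},
  {"grip": 255, "xyz": [0, -7, 0], "rotation": [0, 0, 0]},
  {"grip": 255, "xyz": [0, -9, 0], "rotation": [0, 0, 0]},
])

```text
time: 6.95
ee_pos: [0.5677, -0.1412, 0.0799]
eef_rot: [0.999, -0.046, 0.002, 0.003]
ft_force: [0.3, -22.7, -1.6]
width: 0.0006
```

```bash
python3 w.py
```

```text
t 6.95 jig [  56.8 -113.5   79.9] F jig x,y,z [  2.36 -22.59  -1.55] w 0.0006 (array([ 0.2, -0. ,  1.9]), array([ 0.38, -0.29, -0.2 ]))
```

Request:
apply_moves([
  {"grip": 255, "xyz": [0, -9, 0], "rotation": [0.4, 0, -0.2]},
  {"grip": 255, "xyz": [0, -10, 0], "rotation": [0.4, 0, -0.2]},
  {"grip": 255, "xyz": [0, -10, 0], "rotation": [0.4, 0, -0.2]},
])

```text
time: 7.32
ee_pos: [0.5677, -0.1408, 0.0799]
eef_rot: [0.999, -0.048, 0.003, 0.005]
ft_force: [-0.1, -29.8, -1.0]
width: 0.0005
```

```bash
python3 w.py
```

```text
t 7.33 jig [  56.7 -113.1   79.9] F jig x,y,z [  2.54 -29.68  -0.99] w 0.0005 (array([ 0.2, -0. ,  1.9]), array([ 0.58, -0.33, -0.41]))
```

Request:
apply_moves([
  {"grip": 255, "xyz": [0, -11, 0], "rotation": [0.6, 0, -0.4]},
  {"grip": 255, "xyz": [0, -11, 0], "rotation": [0.6, 0, -0.4]},
  {"grip": 255, "xyz": [0, -11, 0], "rotation": [0.6, 0, -0.4]},
])

```text
time: 7.7
ee_pos: [0.5677, -0.1407, 0.0799]
eef_rot: [0.999, -0.049, 0.003, 0.006]
ft_force: [-0.9, -33.0, -1.5]
width: 0.0003
```

```bash
python3 w.py
```

```text
t 7.70 jig [  56.7 -112.9   79.9] F jig x,y,z [  2.08 -32.9   -1.51] w 0.0003 (array([ 0.3, -0. ,  1.9]), array([ 0.65, -0.37, -0.49]))
```

Request:
apply_moves([
  {"grip": 255, "xyz": [0, -11.5, 0], "rotation": [0.6, 0, -0.5]},
  {"grip": 255, "xyz": [0, -12, 0], "rotation": [0.6, 0, -0.5]},
  {"grip": 255, "xyz": [0, -12, 0], "rotation": [0.6, 0, -0.5]},
])

```text
time: 8.07
ee_pos: [0.5677, -0.1406, 0.08]
eef_rot: [0.999, -0.049, 0.003, 0.007]
ft_force: [-1.0, -36.0, -1.9]
width: 0.0002
```

```bash
python3 lev.py
```

```text
t 8.07 jig [  56.7 -112.8   80. ] F jig x,y,z [  2.23 -35.94  -1.87] w 0.0002 (array([ 0.2, -0. ,  2. ]), array([ 0.79, -0.41, -0.51]))
lever front [ 56.2 -93.7  87.7] 751
carr front [ 55.4 -65.7  47.4] 37
stop face [-32.5 -92.8  21.7] 401
tops [-105.8  -92.2]
```

Request:
apply_moves([
  {"grip": 255, "xyz": [0, -12.5, 0], "rotation": [0.7, 0, -0.5]},
  {"grip": 255, "xyz": [0, -13, 0], "rotation": [0.7, 0, -0.5]},
])

```text
time: 8.38
ee_pos: [0.5681, -0.1368, 0.0799]
eef_rot: [0.999, -0.049, 0.004, 0.005]
ft_force: [-0.7, -7.6, -0.1]
width: 0.0004
```

```bash
python3 w.py
```

```text
t 8.38 jig [  56.8 -109.    79.9] F jig x,y,z [-0.06 -7.68 -0.14] w 0.0004 (array([ 0.2, -0. ,  1.9]), array([ 0.6 , -0.44, -0.49]))
```

Request:
apply_moves([
  {"grip": 255, "xyz": [0, -5, 0], "rotation": [0.6, 0, -0.5]},
  {"grip": 255, "xyz": [0, -5, 0], "rotation": [0.6, 0, -0.5]},
])

```text
time: 8.62
ee_pos: [0.5686, -0.1308, 0.0798]
eef_rot: [0.999, -0.044, 0.004, -0.0]
ft_force: [-0.3, 0.4, -0.8]
width: 0.0003
```

```bash
python3 lev.py
```

```text
t 8.62 jig [  56.8 -103.    79.8] F jig x,y,z [-0.31  0.35 -0.76] w 0.0003 (array([0.2, 0. , 1.8]), array([-0.05, -0.43,  0.08]))
lever front [ 56.3 -80.3  90.4] 887
carr front [ 56.  -52.2  48.8] 31
stop face [-32.5 -79.3  21.7] 367
tops [-91.7 -78.9]
```

Second click: the lever front is at -80.3 (+15.9 mm), free. Same ramp for tooth 3; it ends in the notch at lever front ≈ -64.3.

Request:
apply_moves([
  {"grip": 255, "xyz": [0, -3, 0], "rotation": [0, 0, 0]},
  {"grip": 255, "xyz": [0, -6, 0], "rotation": [0, 0, 0]},
  {"grip": 255, "xyz": [0, -9, 0], "rotation": [0, 0, 0]},
  {"grip": 255, "xyz": [0, -11, 0], "rotation": [0, 0, 0]},
])

```text
time: 9.18
ee_pos: [0.5691, -0.1255, 0.0799]
eef_rot: [0.999, -0.046, 0.004, 0.003]
ft_force: [-0.1, -22.4, -1.7]
width: 0.0005
```

```bash
python3 w.py
```

```text
t 9.18 jig [ 56.7 -97.7  79.9] F jig x,y,z [  1.9  -22.29  -1.66] w 0.0005 (array([ 0.2, -0. ,  1.9]), array([ 0.36, -0.44, -0.14]))
```

Request:
apply_moves([
  {"grip": 255, "xyz": [0, -9, 0], "rotation": [0.4, 0, -0.2]},
  {"grip": 255, "xyz": [0, -10, 0], "rotation": [0.4, 0, -0.2]},
])

```text
time: 9.43
ee_pos: [0.569, -0.1252, 0.0799]
eef_rot: [0.999, -0.048, 0.004, 0.005]
ft_force: [-1.2, -30.0, -0.7]
width: 0.0002
```

```bash
python3 w.py
```

```text
t 9.43 jig [ 56.7 -97.4  79.9] F jig x,y,z [  1.46 -29.95  -0.66] w 0.0002 (array([ 0.3, -0. ,  1.9]), array([ 0.58, -0.45, -0.36]))
```

Request:
apply_moves([
  {"grip": 255, "xyz": [0, -11, 0], "rotation": [0.5, 0, -0.3]},
  {"grip": 255, "xyz": [0, -11, 0], "rotation": [0.5, 0, -0.3]},
])

```text
time: 9.68
ee_pos: [0.569, -0.1251, 0.08]
eef_rot: [0.999, -0.049, 0.004, 0.007]
ft_force: [-1.7, -31.4, 0.6]
width: 0.0008
```

Request:
apply_moves([
  {"grip": 255, "xyz": [0, -12, 0], "rotation": [0.6, 0, -0.4]},
  {"grip": 255, "xyz": [0, -12, 0], "rotation": [0.6, 0, -0.4]},
])

```text
time: 9.93
ee_pos: [0.569, -0.125, 0.08]
eef_rot: [0.999, -0.05, 0.004, 0.008]
ft_force: [-2.8, -35.9, 0.4]
width: 0.0004
```

```bash
python3 w.py
```

```text
t 9.93 jig [ 56.6 -97.2  80. ] F jig x,y,z [  0.43 -36.02   0.39] w 0.0004 (array([ 0.3, -0. ,  2. ]), array([ 0.92, -0.49, -0.66]))
```

Request:
apply_moves([
  {"grip": 255, "xyz": [0, -12.5, 0], "rotation": [0.8, 0, -0.6]},
  {"grip": 255, "xyz": [0, -13, 0], "rotation": [0.8, 0, -0.6]},
])

```text
time: 10.18
ee_pos: [0.569, -0.1249, 0.08]
eef_rot: [0.999, -0.05, 0.004, 0.008]
ft_force: [-0.8, -39.1, 0.2]
width: 0.0008
```

```bash
python3 w.py
```

```text
t 10.18 jig [ 56.7 -97.1  80. ] F jig x,y,z [  2.66 -39.06   0.17] w 0.0008 (array([ 0.3, -0. ,  2. ]), array([ 0.92, -0.5 , -0.62]))
```

Request:
apply_moves([
  {"grip": 255, "xyz": [0, -13, 0], "rotation": [0.8, 0, -0.6]},
])

```text
time: 10.3
ee_pos: [0.5691, -0.1249, 0.08]
eef_rot: [0.999, -0.05, 0.004, 0.008]
ft_force: [-2.5, -37.1, 0.3]
width: 0.0005
```

```bash
python3 w.py
```

```text
t 10.30 jig [ 56.7 -97.1  80. ] F jig x,y,z [  0.79 -37.21   0.28] w 0.0005 (array([ 0.3, -0. ,  2. ]), array([ 0.93, -0.51, -0.59]))
```

Request:
apply_moves([
  {"grip": 255, "xyz": [0, -13, 0], "rotation": [0.8, 0, -0.6]},
  {"grip": 255, "xyz": [0, -13.5, 0], "rotation": [0.8, 0, -0.6]},
])

```text
time: 10.55
ee_pos: [0.569, -0.1248, 0.08]
eef_rot: [0.999, -0.049, 0.004, 0.009]
ft_force: [-2.5, -40.8, -0.0]
width: 0.0003
```

```bash
python3 w.py
```

```text
t 10.55 jig [ 56.6 -97.   80. ] F jig x,y,z [ 1.140e+00 -4.082e+01 -4.000e-02] w 0.0003 (array([ 0.3, -0. ,  2. ]), array([ 0.96, -0.53, -0.58]))
```

Request:
apply_moves([
  {"grip": 255, "xyz": [0, -13.5, 0], "rotation": [0.8, 0, -0.6]},
  {"grip": 255, "xyz": [0, -14, 0], "rotation": [0.8, 0, -0.6]},
])

```text
time: 10.8
ee_pos: [0.569, -0.1248, 0.08]
eef_rot: [0.999, -0.05, 0.004, 0.009]
ft_force: [-3.0, -42.1, 0.8]
width: 0.0004
```

```bash
python3 w.py
```

```text
t 10.80 jig [ 56.6 -97.   80. ] F jig x,y,z [  0.71 -42.18   0.84] w 0.0004 (array([ 0.3, -0. ,  2. ]), array([ 1.03, -0.54, -0.61]))
```

Request:
apply_moves([
  {"grip": 255, "xyz": [0, -14, 0], "rotation": [1.0, 0, -0.6]},
  {"grip": 255, "xyz": [0, -14, 0], "rotation": [1.0, 0, -0.6]},
  {"grip": 255, "xyz": [0, -14, 0], "rotation": [1.0, 0, -0.6]},
])

```text
time: 11.18
ee_pos: [0.569, -0.1248, 0.08]
eef_rot: [0.999, -0.05, 0.004, 0.008]
ft_force: [-1.9, -41.1, 0.0]
width: 0.0003
```

```bash
python3 w.py
```

```text
t 11.18 jig [ 56.6 -97.   80. ] F jig x,y,z [  1.75 -41.06   0.05] w 0.0003 (array([ 0.3, -0. ,  2. ]), array([ 0.89, -0.55, -0.62]))
```

Request:
apply_moves([
  {"grip": 255, "xyz": [0, -14.5, 0], "rotation": [0.9, 0, -0.6]},
  {"grip": 255, "xyz": [0, -15, 0], "rotation": [0.9, 0, -0.6]},
])

```text
time: 11.42
ee_pos: [0.5691, -0.1247, 0.08]
eef_rot: [0.999, -0.05, 0.005, 0.008]
ft_force: [-3.3, -45.0, 0.1]
width: 0.0005
```

```bash
python3 w.py
```

```text
t 11.43 jig [ 56.7 -96.9  80. ] F jig x,y,z [  0.71 -45.12   0.14] w 0.0005 (array([ 0.3, -0. ,  2. ]), array([ 0.92, -0.57, -0.67]))
```

Request:
apply_moves([
  {"grip": 255, "xyz": [0, -15.5, 0], "rotation": [0.9, 0, -0.6]},
  {"grip": 255, "xyz": [0, -15.5, 0], "rotation": [0.9, 0, -0.6]},
])

```text
time: 11.68
ee_pos: [0.5705, -0.1107, 0.0799]
eef_rot: [0.999, -0.046, 0.005, 0.001]
ft_force: [-0.5, -5.3, 0.3]
width: 0.0006
```

```bash
python3 w.py
```

```text
t 11.68 jig [ 56.8 -82.8  79.9] F jig x,y,z [-0.07 -5.36  0.27] w 0.0006 (array([ 0.2, -0. ,  1.9]), array([ 0.11, -0.58, -0.14]))
```

Third click. The finger is at the lever at -82.8, as predicted for 58 mm. I back off now.

Request:
apply_moves([
  {"grip": 255, "xyz": [0, 6, 0], "rotation": [0, 0, 0]},
  {"grip": 255, "xyz": [0, 12, 0], "rotation": [0, 0, 0]},
  {"grip": 255, "xyz": [0, 12, 0], "rotation": [0, 0, 0]},
  {"grip": 255, "xyz": [0, 12, 0], "rotation": [0, 0, 0]},
])

```text
time: 12.18
ee_pos: [0.5694, -0.1221, 0.0798]
eef_rot: [0.999, -0.045, 0.005, 0.001]
ft_force: [0.4, -0.8, -0.8]
width: 0.0001
```

```bash
python3 lev.py
```

```text
t 12.18 jig [ 56.8 -94.3  79.8] F jig x,y,z [ 0.5  -0.79 -0.79] w 0.0001 (array([ 0.2, -0. ,  1.8]), array([ 0.09, -0.57, -0.12]))
lever front [ 56.3 -82.7  87.5] 1386
carr front [ 56.1 -36.1  48.1] 32
stop face [-32.4 -63.2  21.7] 318
tops [-76.1 -62.8]
```

The stop face is at -63.2, exactly two notches (32 mm) on from the first-notch reading. So the stop rests free in notch 3 and the blank is far away. Now I lift and go to the blank's far end.

Request:
apply_moves([
  {"grip": 190, "xyz": [0, 2, -50], "rotation": [0, -0.6, 0]},
  {"grip": 190, "xyz": [0, 0, -100], "rotation": [0, -0.6, 0]},
  {"grip": 190, "xyz": [-20, -55, -100], "rotation": [0, -0.6, 0]},
  {"grip": 190, "xyz": [-40, -110, -100], "rotation": [0, -0.6, 0]},
  {"grip": 190, "xyz": [-60, -160, -100], "rotation": [0, -0.6, 0]},
])

```text
time: 12.85
ee_pos: [0.5225, 0.0453, 0.1793]
eef_rot: [0.999, -0.045, 0.0, 0.001]
ft_force: [0.7, 0.0, 0.6]
width: 0.0221
```

Run:
```python
from h import *
from bench import r,viewer
s=r.read_state();print(where(s),plan(s,(-33.5,116,120)))
```

```text
t 12.85 jig [ -4.8  68.3 179.3] F jig x,y,z [0.72 0.09 0.57] w 0.0221 (array([-28.8, -47.8,  59.2]), array([ 0.08, -0.01, -0.06]))
```

Request:
apply_moves([
  {"grip": 190, "xyz": [-14, -24, 10], "rotation": [0, 0, 0]},
  {"grip": 190, "xyz": [-28.8, -48, 30], "rotation": [0, 0, 0]},
  {"grip": 190, "xyz": [-28.8, -50, 60], "rotation": [0, 0, 0]},
  {"grip": 190, "xyz": [-28.8, -50, 60], "rotation": [0, 0, 0]},
])

```text
time: 13.35
ee_pos: [0.4968, 0.0977, 0.1177]
eef_rot: [0.999, -0.044, -0.002, 0.001]
ft_force: [0.1, -0.2, -0.3]
width: 0.0225
```

Run:
```python
from h import *
from bench import r,viewer
s=r.read_state();print(where(s),plan(s,(-33.5,116,25)))
c=viewer.camera("wrist");cv2.imwrite("pics/wb.png",c["img"])
c=viewer.camera("top");pickle.dump(c,open("ct.pkl","wb"));cv2.imwrite("pics/tb.png",cv2.resize(c["img"][180:310,250:510],None,fx=3,fy=3,interpolation=cv2.INTER_CUBIC))
```

```text
t 13.35 jig [-35.  118.2 117.7] F jig x,y,z [ 0.09 -0.19 -0.26] w 0.0225 (array([ 1.9,  2. , 92.7]), array([0.12, 0.19, 0.  ]))
```

View pics/wb.png

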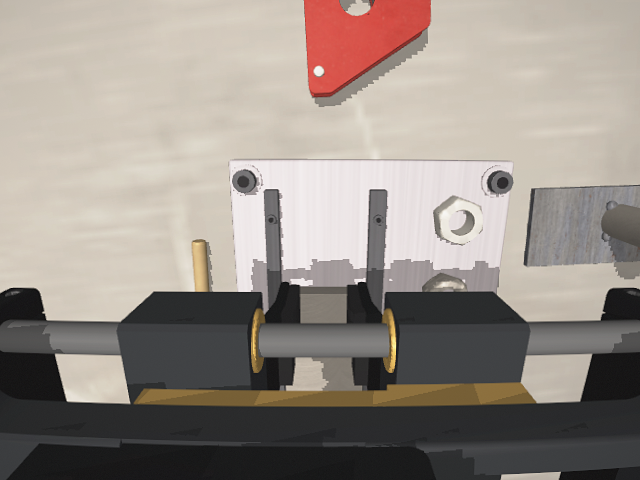

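View pics/tb.png

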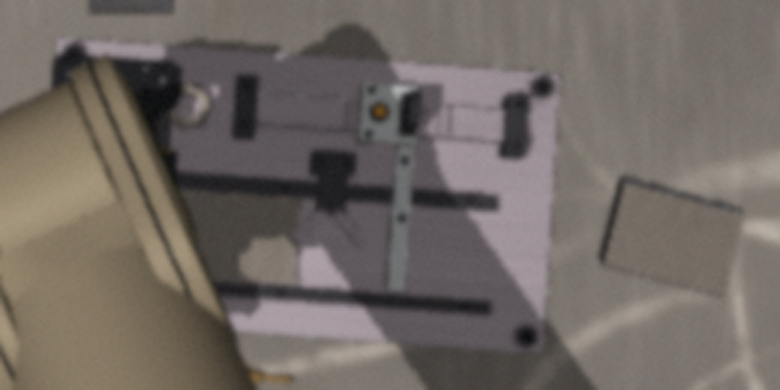

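The wrist view shows the lane centred at px x≈325 between strips at 272 and 378, with the fingers centred at 324. The blank's end is visible at about (323,290), behind the fingertips. I narrow the fingers slightly and descend.

Request:
apply_moves([
  {"grip": 208, "xyz": [1.5, 2, 40], "rotation": [0, 0, 0]},
  {"grip": 208, "xyz": [1.5, 2, 75], "rotation": [0, 0, 0]},
  {"grip": 208, "xyz": [1.5, 2, 85], "rotation": [0, 0, 0]},
  {"grip": 208, "xyz": [1.5, 2, 93], "rotation": [0, 0, 0]},
  {"grip": 208, "xyz": [1.5, 2, 93], "rotation": [0, 0, 0]},
])

```text
time: 14.08
ee_pos: [0.5006, 0.0953, 0.0277]
eef_rot: [0.999, -0.045, 0.001, 0.001]
ft_force: [-0.5, -1.2, 0.3]
width: 0.0158
```

Run:
```python
from h import *
from bench import r,viewer
s=r.read_state();print(where(s),plan(s,(-33.5,100,25)))
c=viewer.camera("scene");cv2.imwrite("pics/sb.png",cv2.resize(c["img"][190:350,240:510],None,fx=2.9,fy=2.9,interpolation=cv2.INTER_CUBIC))
```

```text
t 14.07 jig [-31.1 116.2  27.7] F jig x,y,z [-0.43 -1.22  0.3 ] w 0.0158 (array([-2.4, 16.2,  2.7]), array([ 0.06, -0.08, -0.08]))
```

View pics/sb.png

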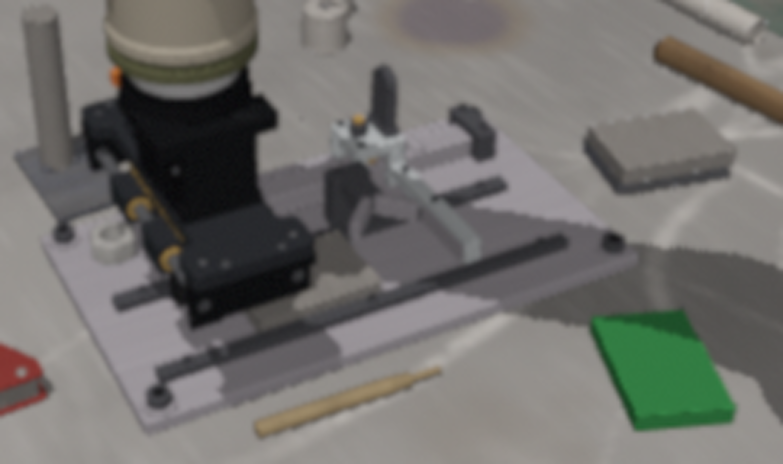

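Request:
apply_moves([
  {"grip": 208, "xyz": [-2.4, 0, 2.5], "rotation": [0, 0, 0]},
  {"grip": 208, "xyz": [-2.4, 5, 3], "rotation": [0, 0, 0]},
  {"grip": 208, "xyz": [-2.4, 10, 3], "rotation": [0, 0, 0]},
  {"grip": 208, "xyz": [-2.4, 14, 3], "rotation": [0, 0, 0]},
  {"grip": 208, "xyz": [-2.4, 16, 3], "rotation": [0, 0, 0]},
])

```text
time: 14.75
ee_pos: [0.4969, 0.0792, 0.025]
eef_rot: [0.999, -0.045, 0.001, 0.001]
ft_force: [0.2, -0.4, -0.1]
width: 0.0164
```

```bash
python3 w.py
```

```text
t 14.75 jig [-33.3  99.8  25. ] F jig x,y,z [ 0.24 -0.41 -0.15] w 0.0164 (array([ 90.4,  -0.1, -52.9]), array([ 0.06, -0.11, -0.11]))
```

Request:
apply_moves([
  {"grip": 208, "xyz": [0, 3, 0], "rotation": [0, 0, 0]},
  {"grip": 208, "xyz": [0, 7, 0], "rotation": [0, 0, 0]},
  {"grip": 208, "xyz": [0, 12, 0], "rotation": [0, 0, 0]},
  {"grip": 208, "xyz": [0, 17, 0], "rotation": [0, 0, 0]},
  {"grip": 208, "xyz": [0, 22, 0], "rotation": [0, 0, 0]},
])

```text
time: 15.38
ee_pos: [0.4949, 0.057, 0.025]
eef_rot: [0.999, -0.045, 0.001, 0.001]
ft_force: [-0.2, 3.4, -0.3]
width: 0.0159
```

```bash
python3 w.py
```

```text
t 15.38 jig [-33.4  77.5  25. ] F jig x,y,z [-0.48  3.39 -0.28] w 0.0159 (array([ 90.5,  -0.1, -52.8]), array([ 0.05, -0.11, -0.11]))
```

Pushing the blank, which takes about 3 N to slide.

Request:
apply_moves([
  {"grip": 208, "xyz": [0, 5, 0], "rotation": [0, 0, 0]},
  {"grip": 208, "xyz": [0, 10, 0], "rotation": [0, 0, 0]},
  {"grip": 208, "xyz": [0, 15, 0], "rotation": [0, 0, 0]},
  {"grip": 208, "xyz": [0, 20, 0], "rotation": [0, 0, 0]},
  {"grip": 208, "xyz": [0, 24, 0], "rotation": [0, 0, 0]},
])

```text
time: 16.0
ee_pos: [0.4927, 0.0327, 0.025]
eef_rot: [0.999, -0.045, 0.001, 0.001]
ft_force: [0.0, 2.7, -0.7]
width: 0.0161
```

Run:
```python
from h import *
from bench import r,viewer
s=r.read_state();print(where(s))
c=viewer.camera("top");cv2.imwrite("pics/t5.png",cv2.resize(c["img"][180:310,250:510],None,fx=3,fy=3,interpolation=cv2.INTER_CUBIC))
c=viewer.camera("scene");cv2.imwrite("pics/s5.png",cv2.resize(c["img"][190:350,240:510],None,fx=2.9,fy=2.9,interpolation=cv2.INTER_CUBIC))
```

```text
t 16.00 jig [-33.4  53.1  25. ] F jig x,y,z [-0.19  2.68 -0.69] w 0.0161
```

View pics/s5.png

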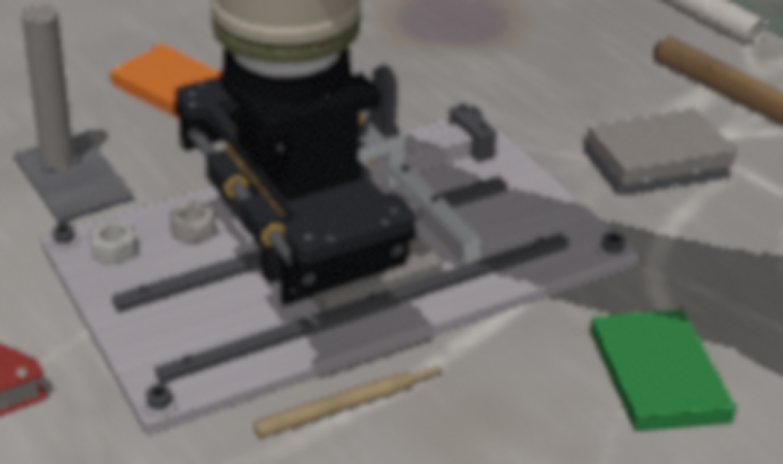

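Request:
apply_moves([
  {"grip": 208, "xyz": [0, 3, 0], "rotation": [0, 0, 0]},
  {"grip": 208, "xyz": [0, 6, 0], "rotation": [0, 0, 0]},
  {"grip": 208, "xyz": [0, 9, 0], "rotation": [0, 0, 0]},
  {"grip": 208, "xyz": [0, 11, 0], "rotation": [0, 0, 0]},
  {"grip": 208, "xyz": [0, 13, 0], "rotation": [0, 0, 0]},
])

```text
time: 16.73
ee_pos: [0.4914, 0.0192, 0.025]
eef_rot: [0.999, -0.046, 0.001, 0.001]
ft_force: [0.7, 2.5, -0.5]
width: 0.016
```

Request:
apply_moves([
  {"grip": 208, "xyz": [0, 1, 0], "rotation": [0, 0, 0]},
  {"grip": 208, "xyz": [0, 2, 0], "rotation": [0, 0, 0]},
])

```text
time: 16.98
ee_pos: [0.4912, 0.0172, 0.025]
eef_rot: [0.999, -0.046, 0.001, 0.001]
ft_force: [0.4, 2.5, -0.9]
width: 0.016
```

```bash
python3 w.py
```

```text
t 16.98 jig [-33.5  37.6  25. ] F jig x,y,z [ 0.22  2.5  -0.86] w 0.0160 (array([ 90.6,  -0.1, -52.8]), array([ 0.09, -0.1 , -0.15]))
```

Request:
apply_moves([
  {"grip": 208, "xyz": [0, 0.7, 0], "rotation": [0, 0, 0]},
  {"grip": 208, "xyz": [0, 1.4, 0], "rotation": [0, 0, 0]},
])

```text
time: 17.23
ee_pos: [0.4911, 0.0158, 0.025]
eef_rot: [0.999, -0.046, 0.001, 0.001]
ft_force: [1.5, 2.7, 0.0]
width: 0.016
```

Request:
apply_moves([
  {"grip": 208, "xyz": [0, 0.7, 0], "rotation": [0, 0, 0]},
  {"grip": 208, "xyz": [0, 1.4, 0], "rotation": [0, 0, 0]},
])

```text
time: 17.48
ee_pos: [0.4909, 0.0144, 0.025]
eef_rot: [0.999, -0.046, 0.001, 0.001]
ft_force: [0.6, 2.3, -0.9]
width: 0.0155
```

```bash
python3 w.py
```

```text
t 17.48 jig [-33.5  34.7  25. ] F jig x,y,z [ 0.37  2.29 -0.94] w 0.0155 (array([ 90.6,  -0.1, -52.8]), array([ 0.09, -0.09, -0.14]))
```

Request:
apply_moves([
  {"grip": 208, "xyz": [0, 0.7, 0], "rotation": [0, 0, 0]},
  {"grip": 208, "xyz": [0, 1.4, 0], "rotation": [0, 0, 0]},
])

```text
time: 17.73
ee_pos: [0.4908, 0.0141, 0.025]
eef_rot: [0.999, -0.045, 0.001, 0.0]
ft_force: [1.5, 8.2, -1.3]
width: 0.0159
```

Request:
apply_moves([
  {"grip": 208, "xyz": [0, 0.7, 0], "rotation": [0, 0, 0]},
  {"grip": 208, "xyz": [0, 1.4, 0], "rotation": [0, 0, 0]},
])

```text
time: 17.98
ee_pos: [0.4908, 0.0139, 0.0251]
eef_rot: [0.999, -0.045, 0.001, -0.001]
ft_force: [0.7, 8.3, -2.6]
width: 0.016
```

```bash
python3 w.py
```

```text
t 17.98 jig [-33.6  34.3  25.1] F jig x,y,z [-0.09  8.34 -2.59] w 0.0160 (array([ 90.7,  -0.1, -52.8]), array([-0.08, -0.11, -0.05]))
```

The blank has met the stop (8 N at the tool, about 5.5 N on the stop). I back off, lift clear and check.

Request:
apply_moves([
  {"grip": 208, "xyz": [0, -3, 0], "rotation": [0, 0, 0]},
  {"grip": 208, "xyz": [0, -10, 0], "rotation": [0, 0, 0]},
  {"grip": 208, "xyz": [0, -25, 0], "rotation": [0, 0, 0]},
  {"grip": 208, "xyz": [0, -35, -30], "rotation": [0, 0, 0]},
  {"grip": 208, "xyz": [0, -60, -85], "rotation": [0, 0, 0]},
])

```text
time: 18.6
ee_pos: [0.4946, 0.0737, 0.1096]
eef_rot: [0.999, -0.045, -0.001, -0.0]
ft_force: [0.9, -0.4, 0.9]
width: 0.0161
```

Request:
apply_moves([
  {"grip": 208, "xyz": [-10, -30, -30], "rotation": [0, 0, 0]},
  {"grip": 208, "xyz": [-40, -60, -60], "rotation": [0, 0, 0]},
  {"grip": 208, "xyz": [-80, -90, -80], "rotation": [0, 0, 0]},
  {"grip": 208, "xyz": [-80, -90, -80], "rotation": [0, 0, 0]},
])

```text
time: 19.1
ee_pos: [0.4217, 0.1743, 0.1917]
eef_rot: [0.999, -0.042, 0.001, -0.0]
ft_force: [0.6, -0.5, -0.5]
width: 0.016
```

```bash
cat > chk.py <<'E'
from h import *
from bench import r,viewer
s=r.read_state();print(where(s))
for n in("top","scene"):
    c=viewer.camera(n);pickle.dump(c,open(f"f_{n}.pkl","wb"))
    y0,y1,x0,x1=(180,310,250,510) if n=="top" else (190,350,240,510)
    cv2.imwrite(f"pics/f_{n}.png",cv2.resize(c["img"][y0:y1,x0:x1],None,fx=2.9,fy=2.9,interpolation=cv2.INTER_CUBIC))
    Q=tojig(cloud(c)).reshape(-1,3);x,y,z=Q.T
    k=(x>-62)&(x<-5)&(y>-59)&(y<60)&(z>20)&(z<32);print(n,"blank",np.percentile(Q[k],[1,50,99],axis=0).round(1).tolist())
    k=(x>-60)&(x<-8)&(y>-90)&(y<-55)&(z>29)&(z<40);print("nose top",np.percentile(Q[k],[2,50,98],axis=0).round(1).tolist())
    k=(x>42)&(x<72)&(y>-90)&(y<-20)&(z>85)&(z<108);print("lever",np.percentile(Q[k],[2,50,98],axis=0).round(1).tolist())
E
python3 chk.py
```

```text
t 19.10 jig [-116.6  187.9  191.7] F jig x,y,z [ 0.63 -0.48 -0.47] w 0.0160
top blank [[-61.5, -58.3, 20.9], [-37.3, -17.0, 25.7], [-5.5, 22.1, 30.9]]
nose top [[-59.3, -77.5, 29.4], [-34.7, -70.8, 33.7], [-9.5, -59.4, 37.5]]
lever [[44.7, -73.0, 88.5], [57.1, -69.1, 100.2], [69.8, -65.4, 105.5]]
scene blank [[-61.7, -57.7, 21.0], [-36.8, -15.0, 24.1], [-7.9, 23.0, 26.3]]
nose top [[-59.1, -77.4, 29.1], [-33.9, -69.8, 31.7], [-9.0, -64.3, 35.1]]
lever [[42.2, -72.4, 85.0], [49.7, -66.0, 94.3], [64.1, -64.1, 101.4]]
```

View pics/f_top.png

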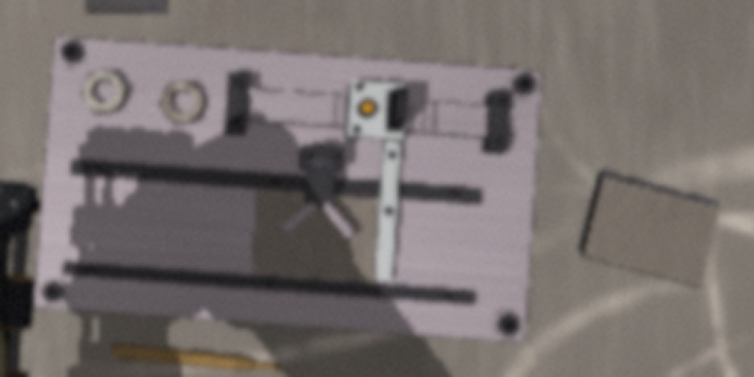

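View pics/f_scene.png

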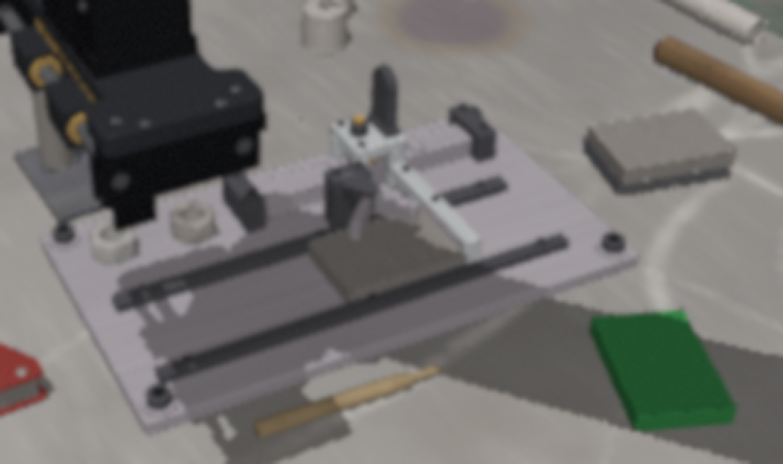

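Everything stands as planned. I take one close wrist look at the gap and alignment from above.

Run:
```python
from h import *
from bench import r
s=r.read_state();print(plan(s,(-33,-50,190)))
```

```text
(array([ 82. , 234.5,   0. ]), array([ 0.01,  0.06, -0.05]))
```

Request:
apply_moves([
  {"grip": 208, "xyz": [17, 50, 0], "rotation": [0, 0, 0]},
  {"grip": 208, "xyz": [34, 100, 0], "rotation": [0, 0, 0]},
  {"grip": 208, "xyz": [51, 150, 0], "rotation": [0, 0, 0]},
  {"grip": 208, "xyz": [68, 200, 0], "rotation": [0, 0, 0]},
  {"grip": 208, "xyz": [82, 234, 0], "rotation": [0, 0, 0]},
])

```text
time: 19.82
ee_pos: [0.4839, -0.0733, 0.189]
eef_rot: [0.999, -0.047, -0.001, 0.0]
ft_force: [-0.2, -0.1, -0.1]
width: 0.0156
```

Request:
apply_moves([
  {"grip": 208, "xyz": [0, 0, 0], "rotation": [0, 0, 0]},
  {"grip": 208, "xyz": [0, 0, 0], "rotation": [0, 0, 0]},
])

```text
time: 20.08
ee_pos: [0.4836, -0.0733, 0.1881]
eef_rot: [0.999, -0.047, -0.002, -0.0]
ft_force: [-0.1, 0.2, -0.7]
width: 0.0159
```

Run:
```python
from h import *
from bench import r,viewer
print(where(r.read_state()))
c=viewer.camera("wrist");pickle.dump(c,open("fw.pkl","wb"));cv2.imwrite("pics/fw.png",c["img"])
```

```text
t 20.07 jig [-33.  -53.2 188.1] F jig x,y,z [-0.14  0.16 -0.67] w 0.0159
```

View pics/fw.png

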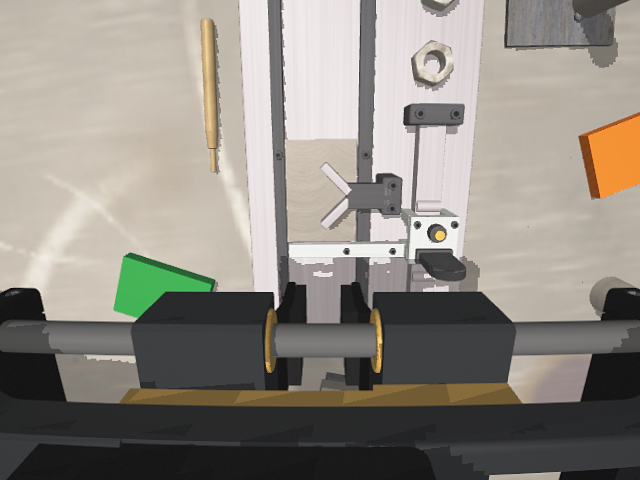

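The blank at px (320,190) lies against the white stop bar at (345,250). Only the fourth tooth at (428,206) shows ahead of the carriage, so the stop is in notch 3. I measure the end edges next.

Run:
```python
from h import *
c=pickle.load(open("fw.pkl","rb"));im=c["img"]
b=im.astype(int)
d=b[...,0]-b[...,2] # blue-red: lilac vs tan
g=cv2.cvtColor(im,cv2.COLOR_BGR2GRAY).astype(int)
pts=[]
for u in range(292,350,3):
    col=cv2.GaussianBlur(d[:,u].astype(np.float32).reshape(-1,1),(1,5),0).ravel()[125:155]
    gr=np.diff(col);k=gr.argmin();pts.append((u,125+k+.5))
P=tojig(ray(c,pts,0.026));k=np.polyfit(P[:,0],P[:,1],1);res=P[:,1]-np.polyval(k,P[:,0]);ok=abs(res)<1
k=np.polyfit(P[ok,0],P[ok,1],1);print("far edge slope",k[0],"y at -33.5",np.polyval(k,-33.5),"n",ok.sum(),res.std())
# same method on nose bar edge
for u in (300,315,345):
    print(u,[(v,g[v,u],d[v,u]) for v in range(228,250,2)])
e=[]
for u in range(295,352,3):
    col=cv2.GaussianBlur(g[:,u].astype(np.float32).reshape(-1,1),(1,3),0).ravel()[232:252];e.append((u,232+np.diff(col).argmax()+.5))
P=tojig(ray(c,e,0.034));k2=np.polyfit(P[:,0],P[:,1],1);r=P[:,1]-np.polyval(k2,P[:,0]);ok=abs(r)<1;k2=np.polyfit(P[ok,0],P[ok,1],1)
print("nose edge slope",k2[0],np.polyval(k2,-33.5),ok.sum())
```

```text
far edge slope 0.016496399220212607 y at -33.5 23.758484657592035 n 20 0.20372144483964655
300 [(228, np.int64(184), np.int64(-25)), (230, np.int64(182), np.int64(-26)), (232, np.int64(183), np.int64(-24)), (234, np.int64(189), np.int64(-26)), (236, np.int64(188), np.int64(-25)), (238, np.int64(188), np.int64(-25)), (240, np.int64(185), np.int64(-25)), (242, np.int64(150), np.int64(-7)), (244, np.int64(191), np.int64(-4)), (246, np.int64(243), np.int64(-2)), (248, np.int64(241), np.int64(-2))]
315 [(228, np.int64(178), np.int64(-23)), (230, np.int64(179), np.int64(-23)), (232, np.int64(185), np.int64(-24)), (234, np.int64(186), np.int64(-24)), (236, np.int64(189), np.int64(-26)), (238, np.int64(182), np.int64(-24)), (240, np.int64(184), np.int64(-25)), (242, np.int64(176), np.int64(-9)), (244, np.int64(202), np.int64(-5)), (246, np.int64(242), np.int64(-1)), (248, np.int64(241), np.int64(-2))]
345 [(228, np.int64(188), np.int64(-25)), (230, np.int64(185), np.int64(-23)), (232, np.int64(186), np.int64(-26)), (234, np.int64(183), np.int64(-24)), (236, np.int64(178), np.int64(-24)), (238, np.int64(181), np.int64(-24)), (240, np.int64(181), np.int64(-23)), (242, np.int64(177), np.int64(-9)), (244, np.int64(218), np.int64(-4)), (246, np.int64(244), np.int64(-2)), (248, np.int64(85), np.int64(-2))]
nose edge slope 0.015872802248800597 -64.6688206330746 19
```

Run:
```python
import cv2
im=cv2.imread("pics/fw.png");cv2.imwrite("pics/fwc.png",cv2.resize(im[120:280,260:480],None,fx=3.5,fy=3.5,interpolation=cv2.INTER_CUBIC))
```

```text
(no output)
```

View pics/fwc.png

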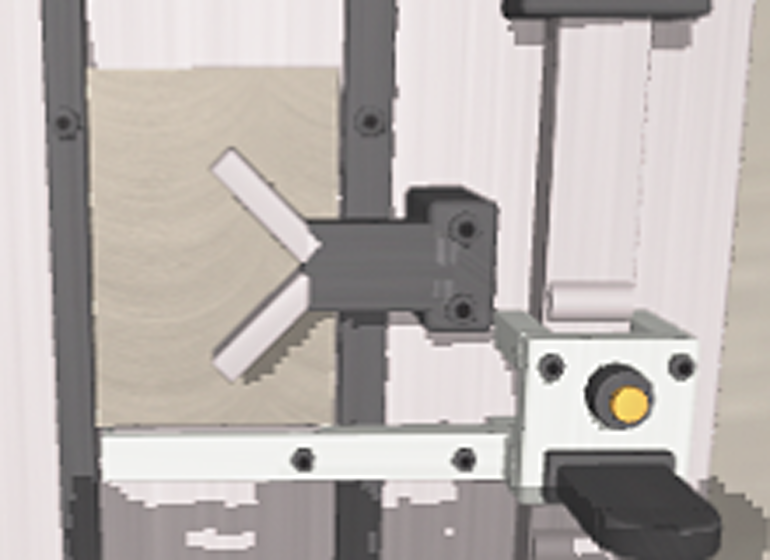

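The blank's far edge (slope 0.0165) and the nose (slope 0.0159) are parallel. The 88.4 mm between them matches the 88 mm blank, so it is flush. I hand in.

```bash
python3 -c "
from bench import r
print(r.close_job(), r.read_state()['time'])"
```

```text
the job is handed in; nothing more can be done
the job is handed in; nothing more can be done
```

I pushed the thumb lever through three clicks, let it go in the third notch, then slid the blank along the lane until it sat against the stop. The job was handed in at about 20 s, and no verdict was reported.

**Last checks that agree:**
- **Notch:** the stop moved 15.9 mm and 16.1 mm between clicks. Only the fourth tooth showed ahead of the carriage, and the lever had not moved after the push on the blank.
- **Blank:** its far edge and the stop's nose are parallel to within 0.001 rad and 88.4 mm apart, against a blank length of 88 mm, so the gap is about 0.4 mm. It met the stop with about 8 N at the tool, of which roughly 3 N was sliding friction.
- **Everything else:** by eye in the last pictures the other things on the bench were where they started. I did not measure them.

**Points that disagreed:**
- **Force:** each tooth needed about 35 to 45 N at the lever before it gave way, not the stated 14 N. The third took the most, over 45 N. That is above the 40 N limit for the arm or the gripper's body, but by my aim only the fingers touched the lever.
- **Starting travel:** the camera put the stop's start at about 2 mm rather than the 10 mm I first read from the task. Counted from the parked end instead, the final travel could be as low as about 55.5 mm, still within the 54 to 62 mm allowed.
- **Alignment:** the blank's edge reads 0.016 rad against my jig axes. The stop's nose reads the same, so I take that as calibration bias; it is under the 0.03 limit either way.

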